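Pin the strap to a bangle vise and shut it

ROBOT

A 6-joint arm with a two-finger parallel gripper is mounted at the origin on a cart in front of the work surface, level with it; the furniture and walls round the work are solid. World frame = base frame: x ahead of the robot, y to its left, z up, the work surface at z = 0. Lengths are in m, angles in rad, forces in N, time in s.
With the tool pointing down it reaches from about 0.375 to 0.9 m from the base axis. Payload 3.1 kg.
Tool frame: the origin (TCP) lies midway between the tips of the shut fingers; the grasp point (between the pads) lies 19 mm behind it (grip_depth is the distance from the TCP to the grasp point, in m); y points along the fingers, z is the direction in which the jaws open and shut, and the axes are right-handed (so a half turn about y gives the same grasp; the last joint's range is limited). The gripper opens to 85 mm and grips with 20 to 120 N. Pads are 22 mm wide; open, the fingers measure 114 mm over their backs; the gripper's body (76 mm by 85 mm) begins 54 mm behind the grasp point. The pads swing forward as they close: fully open they stand 13 mm farther back than shut.
Start: joints at [-1.361, 0.527, 1.433, -0, 1.181, -0.178], TCP at [0.237, -0.578, 0.231] pointing down, gripper open.
Joint ranges: [-3.08, 3.08], [-0.75, 2.2], [0.22, 2.44], [-1.43, 4.57], [0, 2.65], [-2.85, 2.85]. Speed limits (rad/s): [2.79, 2.79, 3.14, 3.14, 3.14, 3.14].

INTERFACE

Orientations are given as a unit quaternion [x, y, z, w].
In Python, from station import sense, snapshot, camera_model, sign_off, grip_depth gives the robot as it stands.
- The arm moves only by the tool play_rows, never from a script. Its argument "deltas" is a list of rows, each a list of 6 numbers: the shift along the tool's x, y, z in m, then the turn, a rotation vector about the tool's x, y, z in rad. A call has 1 to 12 rows; each row is the pose to reach, as a shift and turn from the pose commanded when the call began, along the tool's axes at that moment; what a row does not reach only later rows make up. A row lasts 1/10 s, in which the tool goes at most 50 mm and 8.59 degrees, less where a joint would pass 70% of its speed; a pose out of reach is approached as far as the arm can. A call with a gripper value outside its range is refused whole. "gripper" is the finger opening in m, from 0 to 0.0854, set as the call begins (left out, the last holds). The fingers move at their own pace and stop on an object; "force" is the grip in N (left out, the last holds). Time passes only in rows, so rows that repeat a pose let the fingers close. It gives the time, the measured TCP pose, the force and the opening at its end, in the units of the state.
- sense(): the state, without advancing time (a new reading comes with each control period).
- snapshot(name): name is "scene" or "top" or "wrist"; returns the picture (480x640x3 uint8, red, green, blue); there is no depth.
- camera_model(name): a dict with "fx", "fy", "cx", "cy" (pixels), "camera_from_world" (4x4, takes a point from world to camera coordinates). Camera axes: x right, y up, looking along -z (the intrinsics and any distortion apply to the point x, -y, -z); pixel columns grow to the right and rows downward; lengths in m; the calibration is good to about 2 mm. A picture is of the moment at which its call begins: read the wrist's pose just before it. camera_model takes no time and is no camera call; for the wrist camera it gives the pose at the moment of the call.
- sign_off(): hands the job in, once; it reports no verdict.
The state is a dict: "t": time; "q": joint angles; "qd": joint speeds; "tau": joint torques, N m; "tcp_pos": TCP position; "tool_rot": TCP orientation; "force": force on the tool from outside, world axes, zero at the start; "ft_torque": the same for the moment, N m; "finger_gap": opening from 0.0 (shut) to 1.0 (fully open).
Only numpy, scipy, OpenCV 4.12 (cv2) and the standard library are available. Lean on these libraries where they do the work, as an engineer would, in place of code of your own. Each camera call takes 0.05 s, during which the arm holds its last target.

TASK

Join the loose green strap to the bangle vise: bring the strap's round knuckle in between the two lugs of the steel hinge bracket until it rests against the bracket's back, then take the black-knobbed hinge pin from its wooden stand and push it down through all three knuckles until its flange is fully home on the upper lug. Then swing the strap shut so that its rubber pad rests against the bangle, which stays in its V cradle. The bracket is set in a slot, so feel for where it stops you; press gently throughout (never more than about 40 N on strap or pin, 25 N on the bangle) and leave the oil bottle, the loupe and the powder jar where they stand.

Things in the scene. Friction and masses are not known exactly. Their poses are not given: they have to be found in the camera images.
- vise: bangle vise, fixed: dark steel base plate 12 mm thick (x -155..+85, y -90..+110 mm) with a green V cradle (32 mm high above the plate, rubber-faced, open toward -x) and a round rest under the bangle. Origin: bench level, below the centre of a bangle nested in the V. x points into the V (away from the robot at yaw 0), y along the shut strap toward the hinge, z up.
- slot_mid (a point): where the vertical axis of the steel hinge bracket stands when in mid-slot, on the plate's top: x -47.5, y +74, z 12 mm from the vise's origin. The bracket is clamped in a slot along the vise's x, up to 9 mm either way from here; its setting is not measured (y is true), it does not yield. Two round lugs 25 mm across, bore 12 mm: lower 0..16 mm, upper 32..44 mm above this point.
- gap_mid (a point): same axis and same unmeasured setting, 24 mm above slot_mid: middle of the 16 mm gap between the lugs, open toward the vise's -x and both sides. At its +x side a V-shaped back stops the strap's knuckle and centres it in line with the bores. In the lower lug a spring plunger presses sideways on the pin: it takes a steady push of about 3 to 12 N over the last 15 mm.
- strap: loose strap, 0.32 kg: green bar with a bare knuckle at its hinge end, lying on the plate, clear of the bracket. Origin: on the knuckle's vertical bore axis (bore 12 mm), level with the underside. Bar along own -y: own x -21..+3, y -18..-145, z 0..30 mm; knuckle 25.6 mm across, z 17.5..30.5. Shut: its y within -0.1..+0.2 rad of the vise's y; it starts open (turned clockwise from above).
- pad (a point): centre of the face of the strap's rubber pad, at own x +6 mm, y -74 mm, z 23 mm of the strap; the face looks along the strap's +x and meets the bangle
- hinge_pin: hinge pin, upright in its stand, 0.1 kg. Origin: centre of the underside of its flange, z up. Flange 26 mm across, z 0..4 mm; black knurled knob 18 mm across, z 4..36 mm; steel shank below 10 mm across, 42.5 mm long, its last 9 mm tapering to a 4 mm bullet nose. In the stand the flange lies on the stand's top (50 mm). Fully home its origin is 56 mm above the vise's origin.
- pin_tip (a point): lower end of the pin, 42.5 mm below its origin
- pin_stand: light wooden block, fixed, 66 x 96 x 50 mm (x, y, z), with a 15 mm hole in the middle of its top, 47 mm deep, in which the pin stands, and a smaller empty hole either side. Origin: centre of its underside
- bangle: pale jade bangle, 77 mm across, 10 mm thick, 0.055 kg, lying flat on the round rest of the vise with its underside 30 mm above the vise's origin, up to 3 mm out of the V. Origin: centre of its underside
- oil_bottle: bystander: white oil bottle with red nozzle, 42 mm across, 125 mm high; origin at the centre of its underside
- loupe: bystander: black eye loupe, 38 mm across, 30 mm high; origin at the centre of its underside
- cerium_jar: bystander: brown powder jar with black cap, 52 mm across, 62 mm high; origin at the centre of its underside

How it is judged:
By the outcome, as a careful person would: the job done as asked, in the order asked, and still so for the second after the job is handed in, with the robot touching nothing.
It also fails if it takes over 64 s, if anything falls off the work surface, if the arm or the gripper's body presses on something with over 40 N, if the wrist force passes 120 N, or if a joint passes its speed limit or range.

## Working session

There is one attempt and no reset: what is moved stays moved. The work goes in short steps, Python scripts to look and compute and a tool call to move; the robot and the scene stay as the last step left them, time stands still between calls to the robot, and variables do not carry over. Pictures are saved under pics/ and viewed, and the job is handed in when it is done.

Besides the shell and the picture viewer there is one more tool, called after "Request:" by a JSON object that holds its "op" and its "data", one argument or row to a line. play_rows: Moves the arm, as the interface text tells. Its arguments: {"type":"object","properties":{"deltas":{"type":"array"},"gripper":{"type":"number"},"force":{"type":"number"}},"required":["deltas"]}

```bash
ls; mkdir -p pics; python3 - <<'E'
from station import *
import cv2
print(sense()); print(grip_depth() if callable(grip_depth) else grip_depth)
for n in ["scene","top","wrist"]:
    m=camera_model(n); print(n,m)
    cv2.imwrite(f"pics/{n}0.png",snapshot(n)[:,:,::-1])
E
```

```text
pics
{'t': 0.0, 'q': array([-1.36051528e+00,  5.28477905e-01,  1.43389380e+00,  1.28598249e-05,
        1.18140661e+00, -1.78496944e-01]), 'qd': array([-0.00029815, -0.00033818,  0.00070006, -0.00043409,  0.00090555,
       -0.00141227]), 'tau': array([ 5.47393993e-04, -4.42347836e+01, -1.78028637e+01, -2.53345561e-04,
        8.48165917e-03, -2.72438336e-05]), 'tcp_pos': array([ 0.23679222, -0.57763593,  0.23032912]), 'tool_rot': array([-0.13659604,  0.69456168, -0.69301625,  0.13657989]), 'force': array([-0.16685903, -0.14474349, -0.84352409]), 'ft_torque': array([-0.03620541,  0.02111668, -0.02552822]), 'finger_gap': 1.0029184379315876}
0.0187
scene {'fx': 619.5104675576945, 'fy': 619.5104675576945, 'cx': 334.26923644094296, 'cy': 249.65624596288663, 'camera_from_world': array([[-0.58200302, -0.81298008, -0.01832678,  0.51861129],
       [ 0.63232062, -0.46661188,  0.61842056, -0.31319263],
       [-0.51131509,  0.34833423,  0.78563359, -0.94914801],
       [ 0.        ,  0.        ,  0.        ,  1.        ]])}
top {'fx': 481.82364341701356, 'fy': 481.82364341701356, 'cx': 322.78868933949764, 'cy': 235.529189639186, 'camera_from_world': array([[-0.02465821, -0.9994952 , -0.02003297,  0.22260708],
       [ 0.98560217, -0.02765871,  0.16680334, -0.56917987],
       [-0.16727323, -0.01563147,  0.98578665, -1.0191257 ],
       [ 0.        ,  0.        ,  0.        ,  1.        ]])}
wrist {'fx': 352.4080434225024, 'fy': 352.4080434225024, 'cx': 322.28771626088337, 'cy': 234.76431411477193, 'camera_from_world': array([[ 0.37930555, -0.92526894, -0.00216626, -0.62301547],
       [ 0.87585377,  0.35980117, -0.32159491,  0.04201928],
       [ 0.2983412 ,  0.12008541,  0.94687487, -0.38069153],
       [ 0.        ,  0.        ,  0.        ,  1.        ]])}
```

View pics/scene0.png

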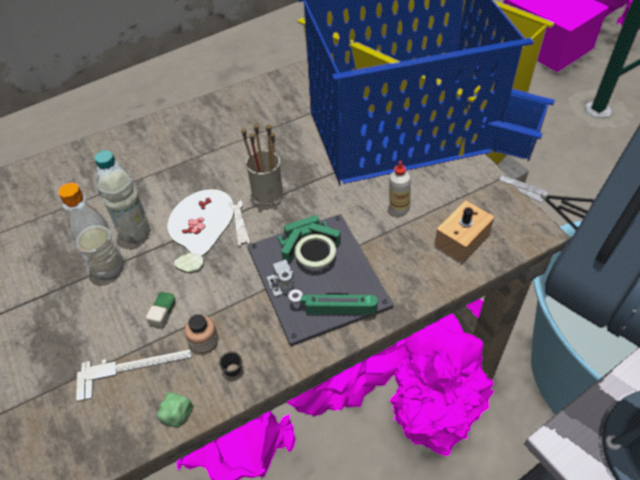

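View pics/top0.png

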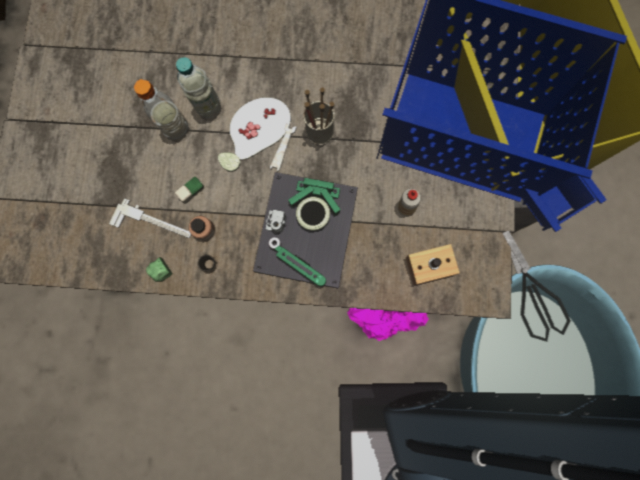

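View pics/wrist0.png

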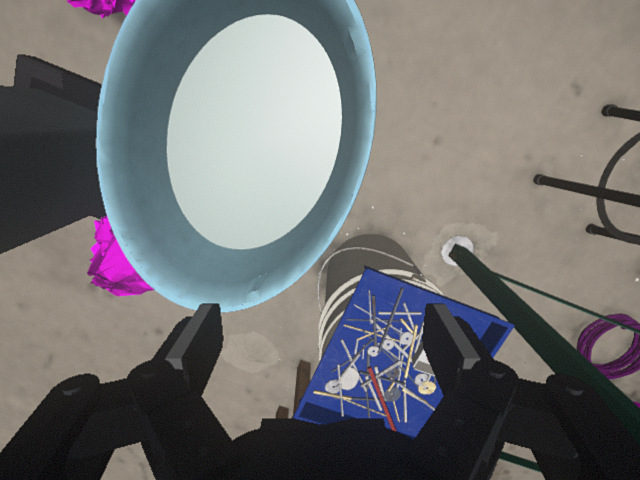

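The scene picture shows the vise at about (320,275), the strap at (340,303), bracket at (282,275), stand at (465,230). In the top view the same things are at (305,230), (300,265), (275,220) and (433,264).

```bash
cat > h.py <<'E'
import numpy as np, cv2
from station import *
def proj(m,P):
    P=np.atleast_2d(P); M=m["camera_from_world"]; c=P@M[:3,:3].T+M[:3,3]
    return np.c_[m["cx"]+m["fx"]*c[:,0]/-c[:,2], m["cy"]-m["fy"]*c[:,1]/-c[:,2]]
def ray(m,u,v):
    M=m["camera_from_world"];R=M[:3,:3]
    d=np.array([(u-m["cx"])/m["fx"],-(v-m["cy"])/m["fy"],-1.])
    return -R.T@M[:3,3], R.T@d
def onz(m,u,v,z):
    o,d=ray(m,u,v); return o+d*(z-o[2])/d[2]
def tri(rs):
    A=0;b=0
    for o,d in rs:
        d=d/np.linalg.norm(d);P=np.eye(3)-np.outer(d,d);A=A+P;b=b+P@o
    return np.linalg.solve(A,b)
E
python3 - <<'E'
import cv2
a=cv2.imread('pics/top0.png')[165:295,235:475]; cv2.imwrite('pics/top0z.png',cv2.resize(a,None,fx=3.3,fy=3.3,interpolation=cv2.INTER_CUBIC))
a=cv2.imread('pics/scene0.png')[190:345,240:500]; cv2.imwrite('pics/scene0z.png',cv2.resize(a,None,fx=3,fy=3,interpolation=cv2.INTER_CUBIC))
E
```

```text
(no output)
```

View pics/top0z.png

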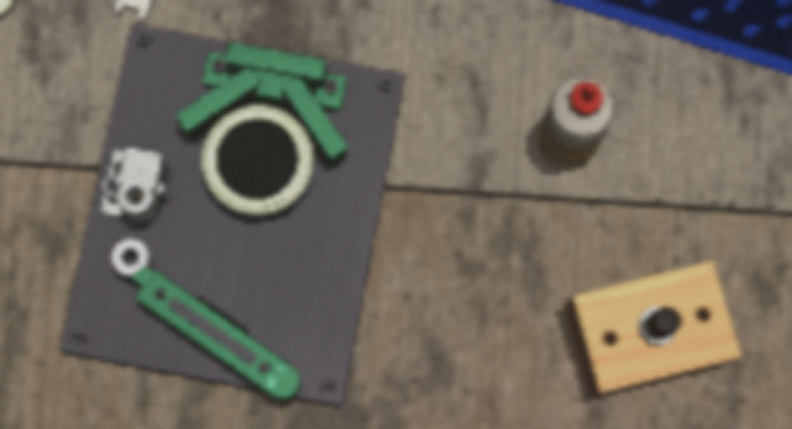

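View pics/scene0z.png

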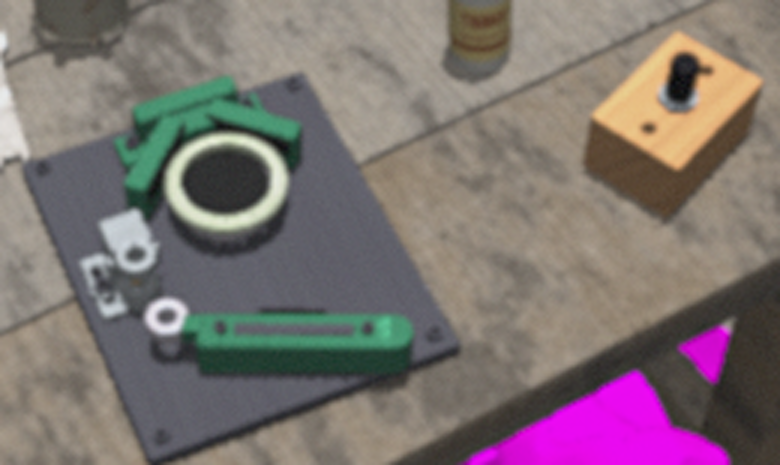

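```bash
python3 - <<'E'
from h import *
m=camera_model("top"); s=camera_model("scene")
T=lambda u,v:(235+(u+.5)/3.3-.5,165+(v+.5)/3.3-.5)
S=lambda u,v:(240+(u+.5)/3-.5,190+(v+.5)/3-.5)
L=np.array([[85,110],[85,-90],[-155,110],[-155,-90]])/1e3
def fit(L,W):
    a=L-L.mean(0);b=W-W.mean(0)
    th=np.arctan2((a[:,0]*b[:,1]-a[:,1]*b[:,0]).sum(),(a*b).sum())
    R=np.array([[np.cos(th),-np.sin(th)],[np.sin(th),np.cos(th)]]);t=W.mean(0)-R@L.mean(0)
    return th,t,(W-(L@R.T+t))*1e3
for nm,c,Z,pts in(("top",m,T,[(133,24),(404,72),(62,350),(341,404)]),("scene",s,S,[(28,163),(300,74),(152,462),(458,350)])):
    W=np.array([onz(c,*Z(*p),.012)[:2] for p in pts]); print(nm,fit(L,W))
print("base px",proj(m,[0,0,0]))
def both(n,a,b):
    print(n,tri([ray(m,*T(*a)),ray(s,*S(*b))]).round(4))
both("knob top",(666,318),(684,62))
both("flange",(660,325),(679,96))
both("knuckle top",(130,256),(166,316))
both("uplug",(135,194),(135,253))
both("bangle",(257,159),(226,182))
print("strap tip top z42",onz(m,*T(285,382),.042), onz(s,*S(400,328),.042))
print("stand corners",[onz(m,*T(*p),.05)[:2].round(4) for p in[(573,298),(715,263),(742,355),(598,396)]])
print("stand corners S",[onz(s,*S(*p),.05)[:2].round(4) for p in[(682,30),(762,82),(683,170),(590,122)]])
both("bottle nozzle",(586,98),(478,-60))
E
```

```text
top (np.float64(-0.21585696449950498), array([0.6316892 , 0.22951262]), array([[-1.8372606 , -1.66336286],
       [-0.18492795,  1.79523883],
       [ 0.6402515 , -2.09070325],
       [ 1.38193706,  1.95882727]]))
scene (np.float64(-0.22796236102438397), array([0.62803847, 0.23210693]), array([[-1.50036624, -3.99684072],
       [ 0.99508047,  4.00678454],
       [-0.19412125, -2.75223274],
       [ 0.69940702,  2.74228891]]))
base px [[428.03316781 504.62682832]]
knob top [ 0.5077 -0.0333  0.081 ]
flange [ 0.5072 -0.0361  0.0471]
knuckle top [0.5649 0.3177 0.0385]
uplug [0.6049 0.3123 0.053 ]
bangle [0.6309 0.23   0.0328]
strap tip top z42 [0.47614834 0.21403715 0.042     ] [0.47509541 0.21343601 0.042     ]
stand corners [array([0.5263, 0.0209]), array([ 0.5472, -0.0747]), array([ 0.4854, -0.0882]), array([0.4609, 0.008 ])]
stand corners S [array([ 0.5464, -0.0746]), array([ 0.483 , -0.0844]), array([0.4601, 0.0054]), array([0.523 , 0.0256])]
bottle nozzle [0.6506 0.0146 0.1017]
```

```bash
cat >> h.py <<'E'
from scipy.spatial.transform import Rotation as Ro
def tgt(yaw):
    # tool y = down, tool z = horizontal dir at yaw
    z=np.array([np.cos(yaw),np.sin(yaw),0]);y=np.array([0,0,-1.]);x=np.cross(y,z)
    return np.c_[x,y,z]
def delta(pos,yaw,P0=None,R0=None):
    s=sense(); P0=s["tcp_pos"] if P0 is None else P0
    R0=Ro.from_quat(s["tool_rot"]).as_matrix() if R0 is None else R0
    d=R0.T@(np.array(pos)-P0); w=Ro.from_matrix(R0.T@tgt(yaw)).as_rotvec()
    return np.r_[d,w].round(4)
E
python3 - <<'E'
from h import *
s=sense();R=Ro.from_quat(s["tool_rot"]).as_matrix();print(R.round(3))
M=camera_model("wrist")["camera_from_world"];c=-M[:3,:3].T@M[:3,3]
print("cam in tool",R.T@(c-s["tcp_pos"]),"cam axes in tool (cols)\n",(R.T@M[:3,:3].T).round(3))
print("yaw toolz",np.arctan2(R[1,2],R[0,2]))
E
```

```text
[[-0.925 -0.     0.379]
 [-0.379  0.002 -0.925]
 [-0.    -1.    -0.002]]
cam in tool [-0.08272318 -0.14218647 -0.00082003] cam axes in tool (cols)
 [[-0.    -0.947 -0.322]
 [ 0.     0.322 -0.947]
 [ 1.    -0.     0.   ]]
yaw toolz -1.1820366100511221
```

```bash
python3 - <<'E'
from h import *
print(delta([.528,.283,.19],-.64))
E
```

```text
[-0.5957  0.0419 -0.6861  0.0016 -0.542  -0.0008]
```

Request:
{"op": "play_rows", "data": {
  "deltas": [
    [-0.5957,0.042,-0.686,0,-0.542,0],
    [-0.5957,0.042,-0.686,0,-0.542,0],
    [-0.5957,0.042,-0.686,0,-0.542,0],
    [-0.5957,0.042,-0.686,0,-0.542,0],
    [-0.5957,0.042,-0.686,0,-0.542,0],
    [-0.5957,0.042,-0.686,0,-0.542,0],
    [-0.5957,0.042,-0.686,0,-0.542,0],
    [-0.5957,0.042,-0.686,0,-0.542,0],
    [-0.5957,0.042,-0.686,0,-0.542,0],
    [-0.5957,0.042,-0.686,0,-0.542,0],
    [-0.5957,0.042,-0.686,0,-0.542,0],
    [-0.5957,0.042,-0.686,0,-0.542,0]
  ],
  "gripper": 0.05,
  "force": 30
}}

```text
t: 1.35
tcp_pos: [0.4294, -0.0086, 0.2036]
tool_rot: [0.317, -0.632, 0.632, -0.317]
force: [1.5, -0.5, 0.2]
finger_gap: 0.586
```

```bash
python3 - <<'E'
from h import *
print(delta([.528,.283,.19],-.64), sense()["tcp_pos"])
E
```

```text
[-2.928e-01  1.360e-02 -9.510e-02 -4.000e-04 -1.000e-04 -1.000e-04] [ 0.42936283 -0.00859068  0.20361124]
```

Request:
{"op": "play_rows", "data": {
  "deltas": [
    [-0.293,0.013,-0.095,0,0,0],
    [-0.293,0.013,-0.095,0,0,0],
    [-0.293,0.013,-0.095,0,0,0],
    [-0.293,0.013,-0.095,0,0,0],
    [-0.293,0.013,-0.095,0,0,0],
    [-0.293,0.013,-0.095,0,0,0],
    [-0.293,0.013,-0.095,0,0,0],
    [-0.293,0.013,-0.095,0,0,0],
    [-0.293,0.013,-0.095,0,0,0]
  ]
}}

```text
t: 2.25
tcp_pos: [0.5269, 0.2802, 0.1901]
tool_rot: [0.318, -0.632, 0.632, -0.317]
force: [0.1, -1.1, -0.3]
finger_gap: 0.587
```

```bash
python3 - <<'E'
from h import *
import json
s=sense(); print(delta([.528,.283,.19],-.64), s["tcp_pos"], s["qd"].round(3))
m=camera_model("wrist");im=snapshot("wrist")
cv2.imwrite("pics/w1.png",im[:,:,::-1]); np.savez("w1.npz",**m)
E
```

```text
[-0.0029  0.0001 -0.0008  0.0009 -0.      0.0021] [0.5268658  0.2801984  0.19010156] [-0.025 -0.014  0.015  0.003  0.001  0.002]
```

View pics/w1.png

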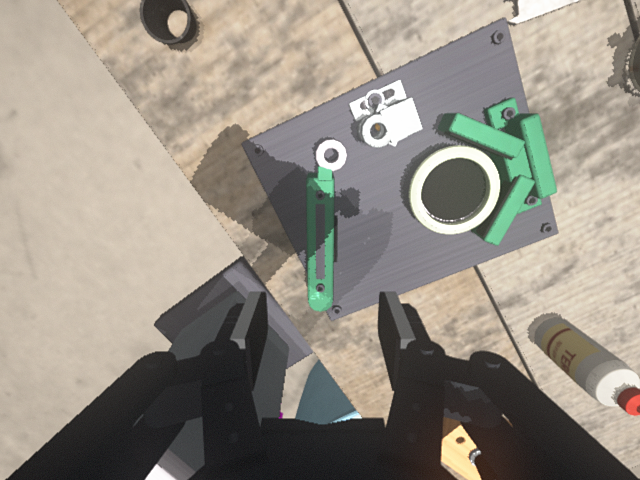

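The wrist view shows the strap knuckle at about (331,154), upper lug (375,129), bangle (455,190), and all four plate corners.

```bash
python3 - <<'E'
import cv2
a=cv2.imread('pics/w1.png')
cv2.imwrite('pics/w1z.png',cv2.resize(a[70:220,290:490],None,fx=4,fy=4,interpolation=cv2.INTER_CUBIC))
cv2.imwrite('pics/w1y.png',cv2.resize(a[135:325,235:395],None,fx=3.1,fy=3.1,interpolation=cv2.INTER_CUBIC))
E
```

```text
(no output)
```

View pics/w1z.png

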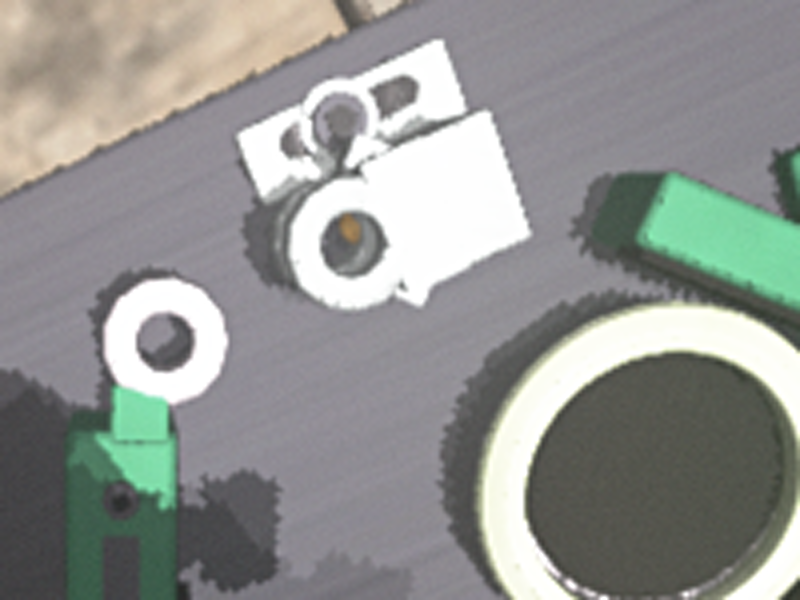

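View pics/w1y.png

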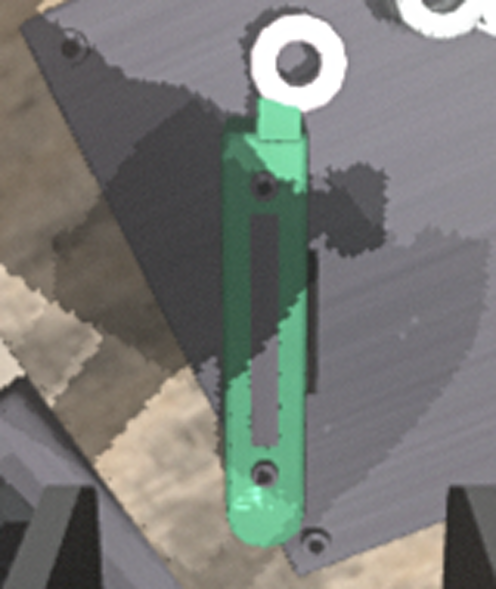

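```bash
python3 - <<'E'
from h import *
m=dict(np.load("w1.npz"))
Z=lambda u,v:(290+(u+.5)/4-.5,70+(v+.5)/4-.5); Y=lambda u,v:(235+(u+.5)/3.1-.5,135+(v+.5)/3.1-.5)
L=np.array([[85,110],[85,-90],[-155,110],[-155,-90]])/1e3
def fit(L,W):
    a=L-L.mean(0);b=W-W.mean(0)
    th=np.arctan2((a[:,0]*b[:,1]-a[:,1]*b[:,0]).sum(),(a*b).sum())
    R=np.array([[np.cos(th),-np.sin(th)],[np.sin(th),np.cos(th)]]);t=W.mean(0)-R@L.mean(0)
    return th,t,R,((W-t)@R-L)*1e3
W=np.array([onz(m,*p,.012)[:2] for p in[(507.5,18),(557,234.5),Y(22,24),Y(299,576)]])
th,t,R,r=fit(L,W);print(th,t);print(r.round(1))
k=onz(m,*Z(166,341),.0425)[:2];l=onz(m,*Z(352,243),.056)[:2];e=onz(m,*Y(264,547),.042)[:2]
b=onz(m,*Z(655,478),.040)[:2]
q1=onz(m,*Y(222,150),.042)[:2];q2=onz(m,*Y(307,150),.042)[:2];p1=onz(m,*Y(228,480),.042)[:2];p2=onz(m,*Y(304,480),.042)[:2]
for n,x in dict(k=k,l=l,e=e,b=b,q1=q1,q2=q2,p1=p1,p2=p2).items(): print(n,x.round(4),"vise",(R.T@(x-t)*1e3).round(1))
d=(q1+q2)/2-(p1+p2)/2; print("strap yaw",np.arctan2(d[1],d[0])-np.pi/2, np.linalg.norm(q1-q2),np.linalg.norm(p1-p2))
d=k-e; print(np.arctan2(d[1],d[0])-np.arctan2(.145,.009), np.linalg.norm(d))
c=onz(m,455,190,.04);print(c)
E
```

```text
-0.2259567876775777 [0.63040143 0.23071578]
[[-0.9 -1.2]
 [-2.2  1.4]
 [ 1.2 -1.2]
 [ 1.9  1. ]]
k [0.5631 0.3186] vise [-85.3  70.5]
l [0.6024 0.3136] vise [-45.9  74.5]
e [0.4695 0.2086] vise [-151.9  -57.6]
b [0.6286 0.2344] vise [-2.6  3.2]
q1 [0.533  0.3123] vise [-113.2   57.7]
q2 [0.5512 0.2988] vise [-92.4  48.6]
p1 [0.4745 0.2332] vise [-152.5  -32.5]
p2 [0.4926 0.2197] vise [-131.8  -41.6]
strap yaw -0.6373260493471179 0.022715796234684723 0.022528341417227708
-0.643167591398024 0.14437597521444687
[0.62929781 0.23293851 0.04      ]
```

```bash
python3 - <<'E'
from h import *
print(delta([.5332,.2935,.06],-.64));print(delta([.5332,.2935,.018],-.64))
E
```

```text
[-0.015   0.1302 -0.0031  0.0008 -0.001   0.0019]
[-0.0151  0.1722 -0.0031  0.0008 -0.001   0.0019]
```

Request:
{"op": "play_rows", "data": {
  "deltas": [
    [-0.015,0.05,-0.003,0,0,0],
    [-0.015,0.1,-0.003,0,0,0],
    [-0.015,0.13,-0.003,0,0,0],
    [-0.015,0.15,-0.003,0,0,0],
    [-0.015,0.165,-0.003,0,0,0],
    [-0.015,0.172,-0.003,0,0,0],
    [-0.015,0.172,-0.003,0,0,0]
  ]
}}

```text
t: 3.0
tcp_pos: [0.5343, 0.2941, 0.0184]
tool_rot: [-0.317, 0.632, -0.632, 0.317]
force: [-0.3, -0.3, -0.4]
finger_gap: 0.587
```

```bash
python3 - <<'E'
from h import *
print(delta([.5332,.2935,.018],-.64))
m=camera_model("wrist");im=snapshot("wrist")
cv2.imwrite("pics/w2.png",im[:,:,::-1]); np.savez("w2.npz",**m)
E
```

```text
[ 0.0012  0.0004 -0.0005  0.0005 -0.0012  0.0007]
```

View pics/w2.png

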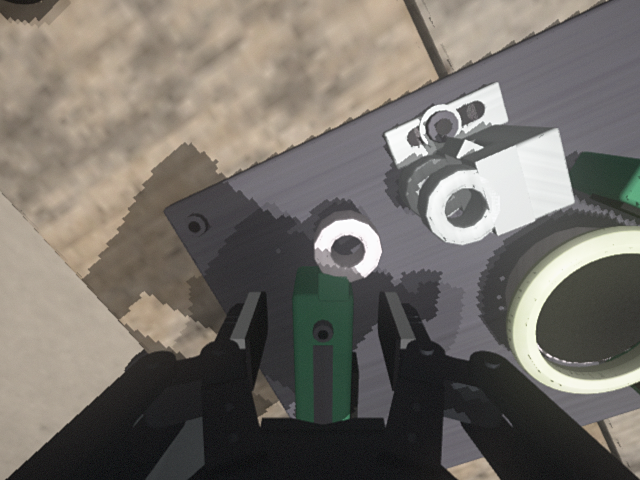

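The strap sits centred between the open fingers; knuckle ring at (348,248), upper lug ring at (463,206).

```bash
python3 - <<'E'
from h import *
m=dict(np.load("w2.npz")); a=cv2.imread("pics/w2.png")
g=cv2.cvtColor(a,cv2.COLOR_BGR2GRAY)
cv2.imwrite('pics/w2z.png',cv2.resize(a[150:300,300:500],None,fx=4,fy=4,interpolation=cv2.INTER_CUBIC))
E
```

```text
(no output)
```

View pics/w2z.png

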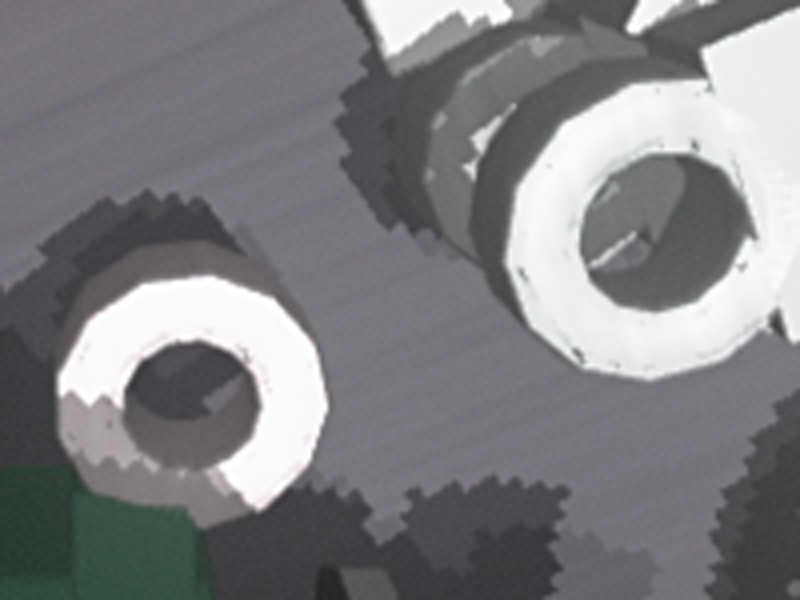

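Request:
{"op": "play_rows", "data": {
  "deltas": [
    [0.001,0,0,0,0,0],
    [0.001,0,0,0,0,0],
    [0.001,0,0,0,0,0],
    [0.001,0,0,0,0,0],
    [0.001,0,0,0,0,0],
    [0.001,0,0,0,0,0]
  ],
  "gripper": 0.015,
  "force": 25
}}

```text
t: 3.65
tcp_pos: [0.5346, 0.2943, 0.02]
tool_rot: [0.317, -0.632, 0.632, -0.318]
force: [0.3, -1.0, 7.7]
finger_gap: 0.274
```

```bash
python3 - <<'E'
from h import *
print(sense()["tcp_pos"],sense()["force"])
m=camera_model("wrist");im=snapshot("wrist")
cv2.imwrite("pics/w3.png",im[:,:,::-1]); np.savez("w3.npz",**m)
cv2.imwrite('pics/w3z.png',cv2.resize(im[150:300,300:500,::-1],None,fx=4,fy=4,interpolation=cv2.INTER_CUBIC))
E
```

```text
[0.53460173 0.29432686 0.01998659] [ 0.32422169 -1.00713139  7.65843102]
```

View pics/w3z.png

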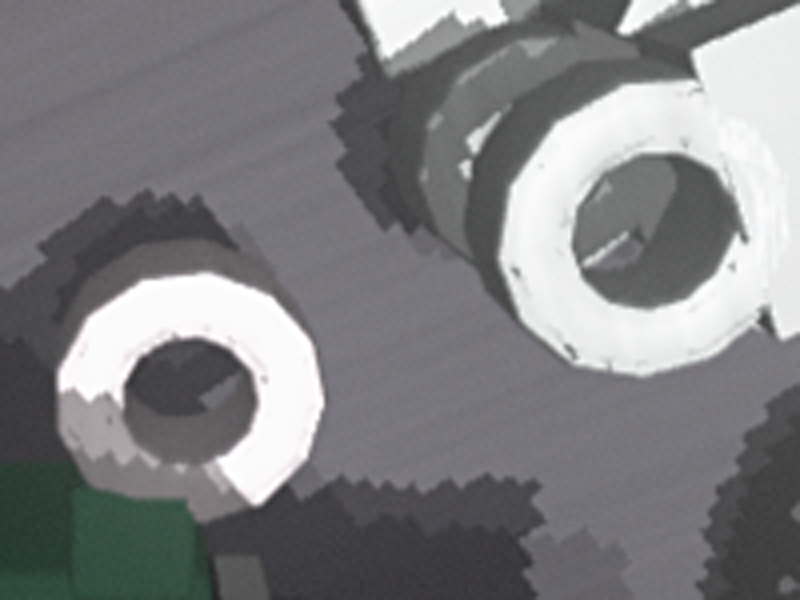

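```bash
python3 - <<'E'
from h import *
m=dict(np.load("w3.npz"))
Z=lambda u,v:(300+(u+.5)/4-.5,150+(v+.5)/4-.5)
k=onz(m,*Z(190,398),.0425);l=onz(m,*Z(656,230),.056)
R=np.array([[np.cos(-.226),-np.sin(-.226)],[np.sin(-.226),np.cos(-.226)]])
d=(l-k)[:2];print(k,l,"vise d",R.T@d*1e3, "tool d", tgt(-.64).T@np.r_[d,0]*1e3)
t=np.array([.6304,.2307]);print("lug vise",R.T@(l[:2]-t)*1e3)
# gap measure sizes
for p,q,z in[((124,398),(258,398),.0425),((57,398),(324,398),.0425),((573,230),(740,230),.056)]: print(np.linalg.norm(onz(m,*Z(*p),z)-onz(m,*Z(*q),z))*1e3)
print(delta([.5346,.2943,.02],-.64))
E
```

```text
[0.56320504 0.31908081 0.0425    ] [0.60254976 0.31364657 0.056     ] vise d [39.56191379  3.52035305] tool d [-19.13770383   0.          34.80353718]
lug vise [-45.72877753  74.5965655 ]
12.192839691737184
24.29466530151796
12.965022927607562
[ 0.0001  0.      0.     -0.0015  0.0003 -0.0017]
```

Request:
{"op": "play_rows", "data": {
  "deltas": [
    [0,-0.002,0,0,0,0],
    [-0.002,-0.002,-0.001,0,0,0],
    [-0.0031,-0.002,-0.0014,0,0,0],
    [-0.0051,-0.002,0.0032,0,0,0],
    [-0.0071,-0.002,0.0078,0,0,0],
    [-0.0091,-0.002,0.0124,0,0,0],
    [-0.0117,-0.002,0.0184,0,0,0],
    [-0.0144,-0.002,0.0243,0,0,0],
    [-0.0144,-0.002,0.0243,0,0,0]
  ]
}}

```text
t: 4.6
tcp_pos: [0.5637, 0.291, 0.0207]
tool_rot: [0.316, -0.632, 0.632, -0.318]
force: [0.3, -0.2, -4.3]
finger_gap: 0.274
```

```bash
python3 - <<'E'
from h import *
s=sense();print(s["tcp_pos"],s["force"])
m=camera_model("wrist");im=snapshot("wrist")
cv2.imwrite("pics/w4.png",im[:,:,::-1]); np.savez("w4.npz",**m)
cv2.imwrite('pics/w4z.png',cv2.resize(im[150:300,300:500,::-1],None,fx=4,fy=4,interpolation=cv2.INTER_CUBIC))
E
```

```text
[0.56373324 0.29095906 0.02071116] [ 0.3315394  -0.17343462 -4.2542332 ]
```

View pics/w4z.png

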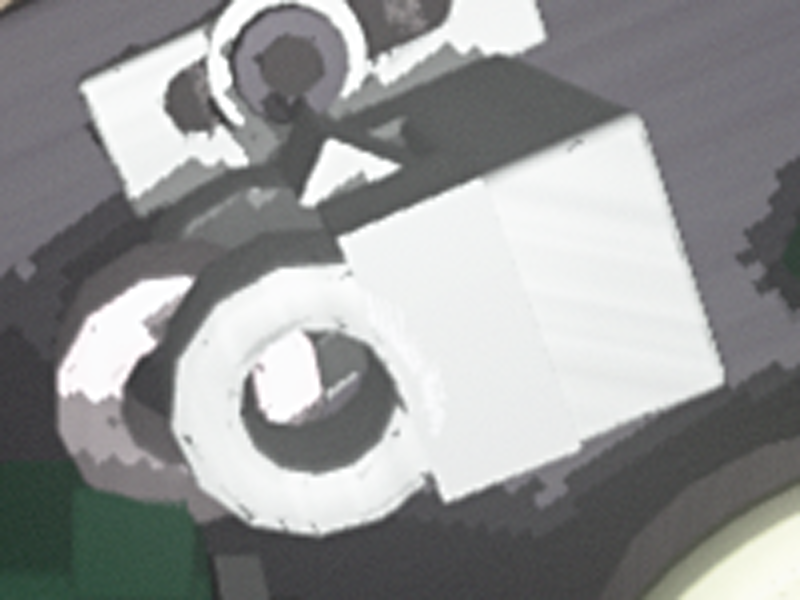

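Knuckle ring (about (190,398) in the zoom) is sliding in below the upper lug (bore about (318,400)).

```bash
python3 - <<'E'
from h import *
m=dict(np.load("w4.npz"))
Z=lambda u,v:(300+(u+.5)/4-.5,150+(v+.5)/4-.5)
k=onz(m,*Z(190,398),.043);l=onz(m,*Z(319,402),.056)
R=np.array([[np.cos(-.226),-np.sin(-.226)],[np.sin(-.226),np.cos(-.226)]])
d=(l-k)[:2];print(k,l,"vise d",R.T@d*1e3, "tool d", tgt(-.64).T@np.r_[d,0]*1e3)
E
```

```text
[0.59232145 0.31556534 0.043     ] [0.60271743 0.31360129 0.056     ] vise d [10.57171863  0.41543967] tool d [-4.63307695  0.          9.511489  ]
```

Request:
{"op": "play_rows", "data": {
  "deltas": [
    [-0.001,0.0007,0.002,0,0,0],
    [-0.002,0.0007,0.004,0,0,0],
    [-0.003,0.0007,0.006,0,0,0],
    [-0.0036,0.0007,0.0076,0,0,0],
    [-0.0036,0.0007,0.0076,0,0,0]
  ]
}}

```text
t: 5.15
tcp_pos: [0.5706, 0.2896, 0.02]
tool_rot: [0.317, -0.632, 0.632, -0.318]
force: [-0.2, -0.8, -1.0]
finger_gap: 0.275
```

Request:
{"op": "play_rows", "data": {
  "deltas": [
    [-0.0004,0,0.0009,0,0,0],
    [-0.0008,0,0.0018,0,0,0],
    [-0.0008,0,0.0018,0,0,0]
  ]
}}

```text
t: 5.45
tcp_pos: [0.572, 0.2891, 0.02]
tool_rot: [-0.317, 0.632, -0.632, 0.317]
force: [-2.0, 0.8, 1.3]
finger_gap: 0.273
```

Request:
{"op": "play_rows", "data": {
  "deltas": [
    [-0.0003,0,0.0006,0,0,0],
    [-0.0006,0,0.0013,0,0,0],
    [-0.0006,0,0.0013,0,0,0]
  ]
}}

```text
t: 5.75
tcp_pos: [0.5734, 0.2888, 0.02]
tool_rot: [0.317, -0.632, 0.632, -0.317]
force: [-4.0, 1.1, 2.3]
finger_gap: 0.275
```

Request:
{"op": "play_rows", "data": {
  "deltas": [
    [-0.0004,0,0.0009,0,0,0],
    [-0.0008,0,0.0018,0,0,0],
    [-0.0008,0,0.0018,0,0,0]
  ]
}}

```text
t: 6.05
tcp_pos: [0.5737, 0.2887, 0.02]
tool_rot: [-0.318, 0.632, -0.631, 0.316]
force: [-5.2, 1.1, 4.0]
finger_gap: 0.275
```

```bash
python3 - <<'E'
from h import *
s=sense();print(s["tcp_pos"],s["force"])
m=camera_model("wrist");im=snapshot("wrist")
cv2.imwrite("pics/w5.png",im[:,:,::-1]); np.savez("w5.npz",**m)
cv2.imwrite('pics/w5z.png',cv2.resize(im[150:300,300:500,::-1],None,fx=4,fy=4,interpolation=cv2.INTER_CUBIC))
E
```

```text
[0.57370794 0.28866544 0.02002203] [-5.20787206  1.07718873  4.03684411]
```

View pics/w5z.png

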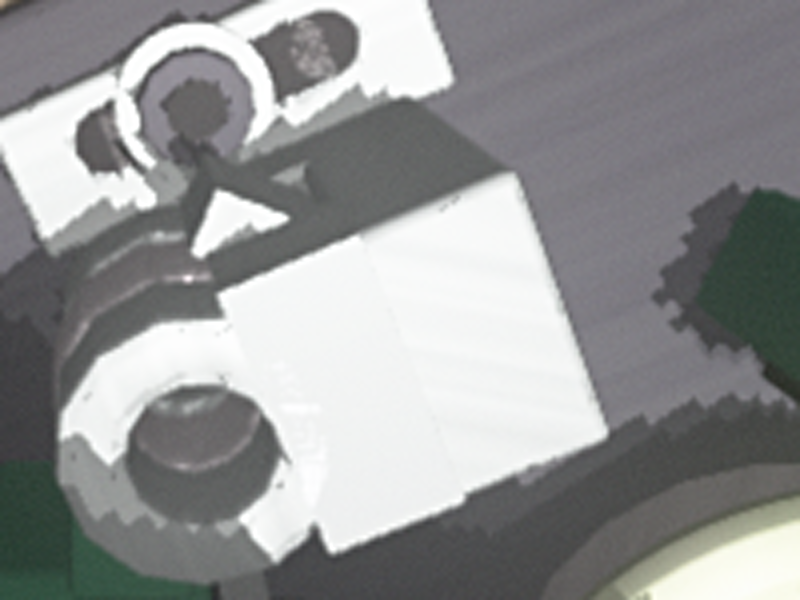

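```bash
python3 - <<'E'
from h import *
m=dict(np.load("w5.npz"))
Z=lambda u,v:(300+(u+.5)/4-.5,150+(v+.5)/4-.5)
k=onz(m,*Z(190,398),.0425);l=onz(m,*Z(204,453),.056)
R=np.array([[np.cos(-.226),-np.sin(-.226)],[np.sin(-.226),np.cos(-.226)]])
d=(l-k)[:2];print(k,l,"vise d",R.T@d*1e3, "tool d", tgt(-.64).T@np.r_[d,0]*1e3)
print(R.T@(l[:2]-[.6304,.2307]))
E
```

```text
[0.60247032 0.31345754 0.0425    ] [0.60294263 0.31363619 0.056     ] vise d [0.42027153 0.27993946] tool d [-0.42535447  0.          0.27215406]
[-0.04534357  0.07467449]
```

Seated: the bores agree within 0.5 mm and motion stopped at about 5 N. Release and go look at the pin.

Request:
{"op": "play_rows", "data": {
  "deltas": [
    [0,-0.0005,-0.0008,0,0,0],
    [0,-0.0005,-0.0008,0,0,0],
    [0,-0.0005,-0.0008,0,0,0],
    [0,-0.0005,-0.0008,0,0,0]
  ],
  "gripper": 0.045
}}

```text
t: 6.5
tcp_pos: [0.5756, 0.2888, 0.0205]
tool_rot: [0.317, -0.632, 0.632, -0.318]
force: [-0.6, -0.5, -0.2]
finger_gap: 0.527
```

```bash
python3 - <<'E'
from h import *
s=sense();print(s["tcp_pos"],s["force"],s["finger_gap"])
m=camera_model("wrist");im=snapshot("wrist")
cv2.imwrite("pics/w6.png",im[:,:,::-1]); np.savez("w6.npz",**m)
print(delta([.5075,-.035,.19],-.64))
E
```

```text
[0.57559011 0.28879007 0.02049607] [-0.61379691 -0.46883116 -0.23856828] 0.5273284017276936
[ 3.001e-01 -1.697e-01  1.391e-01 -8.000e-04 -1.000e-04 -7.000e-04]
```

View pics/w6.png

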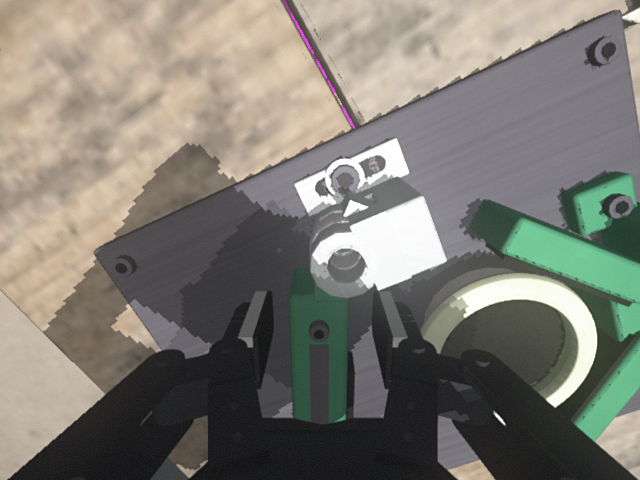

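Request:
{"op": "play_rows", "data": {
  "deltas": [
    [0,-0.02,0,0,0,0],
    [0,-0.06,0,0,0,0],
    [0.01,-0.11,0.004,0,0,0],
    [0.04,-0.15,0.018,0,0,0],
    [0.085,-0.165,0.039,0,0,0],
    [0.13,-0.17,0.06,0,0,0],
    [0.17,-0.17,0.08,0,0,0],
    [0.21,-0.17,0.1,0,0,0],
    [0.25,-0.17,0.12,0,0,0],
    [0.29,-0.17,0.136,0,0,0],
    [0.3,-0.17,0.139,0,0,0],
    [0.3,-0.17,0.139,0,0,0]
  ]
}}

```text
t: 7.75
tcp_pos: [0.5068, -0.0362, 0.1905]
tool_rot: [0.316, -0.632, 0.632, -0.316]
force: [-0.4, 0.3, 0.1]
finger_gap: 0.523
```

```bash
python3 - <<'E'
from h import *
s=sense();print(s["tcp_pos"],s["qd"].round(3))
m=camera_model("wrist");im=snapshot("wrist")
cv2.imwrite("pics/w7.png",im[:,:,::-1]); np.savez("w7.npz",**m)
E
```

```text
[ 0.50683694 -0.03623998  0.19052995] [ 0.055  0.005 -0.007  0.018  0.003  0.016]
```

View pics/w7.png

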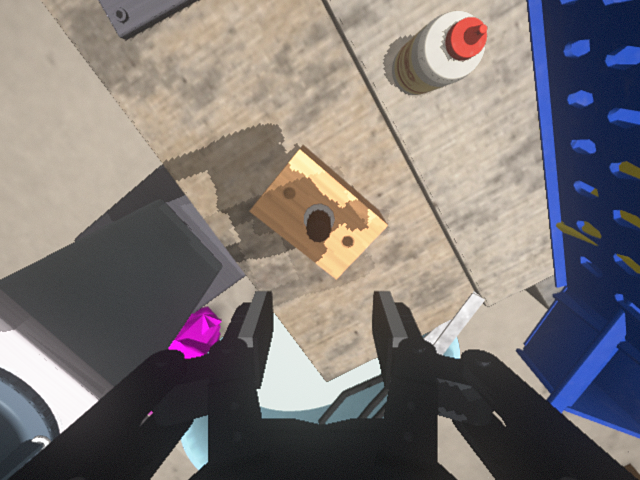

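The pin is at about (319,225) in the middle of the stand's top; the bottle stays clear at (450,50).

```bash
python3 - <<'E'
from h import *
a=cv2.imread('pics/w7.png'); cv2.imwrite('pics/w7z.png',cv2.resize(a[140:290,240:400],None,fx=4,fy=4,interpolation=cv2.INTER_CUBIC))
E
```

```text
(no output)
```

View pics/w7z.png

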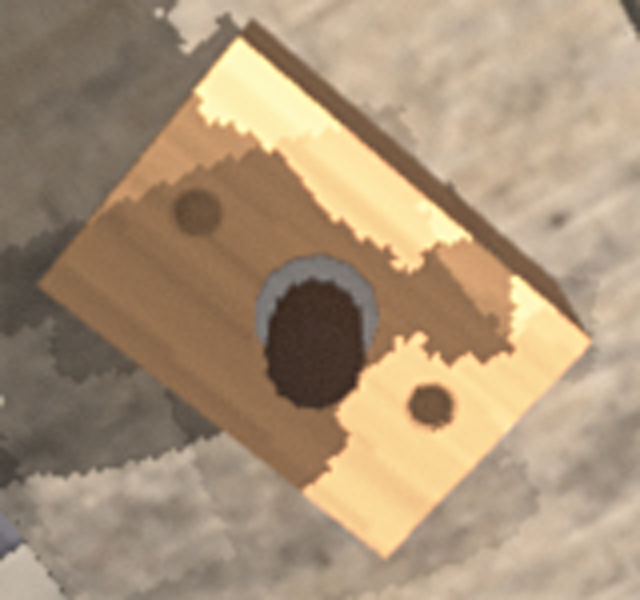

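```bash
python3 - <<'E'
from h import *
m=dict(np.load("w7.npz"))
Z=lambda u,v:(240+(u+.5)/4-.5,140+(v+.5)/4-.5)
print("fl",onz(m,*Z(317,315),.054),"knob",onz(m,*Z(314,361),.086),"holes",(onz(m,*Z(198,212),.05)+onz(m,*Z(431,405),.05))/2)
C=[onz(m,*Z(*p),.05) for p in[(243,38),(592,342),(386,556),(38,285)]];print("centre",np.mean(C,0)); print([np.linalg.norm(C[i]-C[i-1]) for i in range(4)])
p=(onz(m,*Z(317,315),.054)+onz(m,*Z(314,361),.086))/2
for z in(.09,.058): print(delta([p[0],p[1],z],-.64))
E
```

```text
fl [ 0.5055217  -0.03190206  0.054     ] knob [ 0.50558058 -0.03139961  0.086     ] holes [ 0.50538395 -0.03207914  0.05      ]
centre [ 0.50516781 -0.03261071  0.05      ]
[np.float64(0.06615553023005251), np.float64(0.09516878427795174), np.float64(0.06532975080468931), np.float64(0.09556601656291439)]
[-0.0017  0.1005 -0.0033 -0.     -0.002  -0.0007]
[-0.0016  0.1325 -0.0033 -0.     -0.002  -0.0007]
```

Request:
{"op": "play_rows", "data": {
  "deltas": [
    [-0.0015,0.03,-0.003,0,0,0],
    [-0.0015,0.07,-0.003,0,0,0],
    [-0.0015,0.1,-0.003,0,0,0],
    [-0.0015,0.12,-0.003,0,0,0],
    [-0.0015,0.13,-0.003,0,0,0],
    [-0.0015,0.13,-0.003,0,0,0]
  ],
  "gripper": 0.032
}}

```text
t: 8.4
tcp_pos: [0.5052, -0.0303, 0.0593]
tool_rot: [-0.319, 0.632, -0.631, 0.317]
force: [0.4, 0.9, -0.2]
finger_gap: 0.374
```

```bash
python3 - <<'E'
from h import *
s=sense();print(s["tcp_pos"],s["force"],delta([.5055,-.0318,.06],-.64))
im=snapshot("wrist");cv2.imwrite("pics/w8.png",im[:,:,::-1])
E
```

```text
[ 0.50515153 -0.03025683  0.05929803] [ 0.44349315  0.92563632 -0.23002669] [ 0.001  -0.0007  0.0012  0.0023  0.002   0.0007]
```

View pics/w8.png

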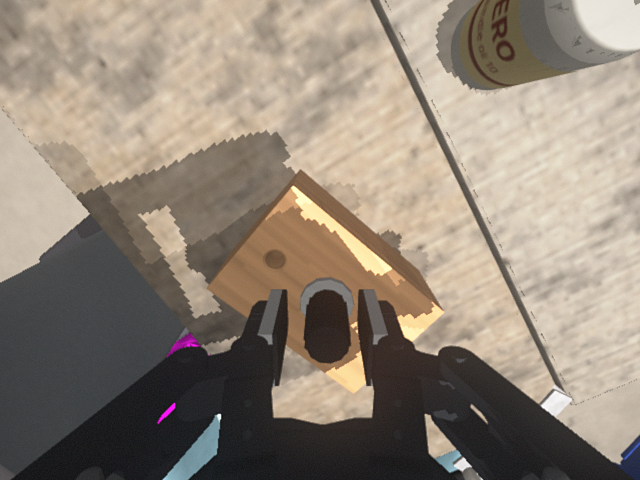

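Knob between the fingers, about 1 mm right of centre; correct and close.

Request:
{"op": "play_rows", "data": {
  "deltas": [
    [0.001,-0.001,0.0012,0,0,0],
    [0.001,-0.001,0.0012,0,0,0],
    [0.001,-0.001,0.0012,0,0,0],
    [0.001,-0.001,0.0012,0,0,0],
    [0.001,-0.001,0.0012,0,0,0],
    [0.001,-0.001,0.0012,0,0,0]
  ],
  "gripper": 0.01,
  "force": 35
}}

```text
t: 9.05
tcp_pos: [0.5066, -0.0335, 0.0623]
tool_rot: [0.317, -0.631, 0.632, -0.318]
force: [0.1, 0.3, 6.8]
finger_gap: 0.196
```

Request:
{"op": "play_rows", "data": {
  "deltas": [
    [0,-0.01,0,0,0,0],
    [0,-0.03,0,0,0,0],
    [0,-0.05,0,0,0,0],
    [0,-0.08,0,0,0,0],
    [0,-0.08,0,0,0,0]
  ]
}}

```text
t: 9.55
tcp_pos: [0.5081, -0.0339, 0.1448]
tool_rot: [0.315, -0.63, 0.634, -0.319]
force: [0.5, 0.7, -1.2]
finger_gap: 0.193
```

```bash
python3 - <<'E'
from h import *
s=sense();print(s["tcp_pos"],s["force"],s["finger_gap"])
m=camera_model("wrist");im=snapshot("wrist");cv2.imwrite("pics/w9.png",im[:,:,::-1]);np.savez("w9.npz",**m,P=s["tcp_pos"],q=s["tool_rot"])
cv2.imwrite("pics/w9z.png",cv2.resize(im[230:400,230:410,::-1],None,fx=3.5,fy=3.5,interpolation=cv2.INTER_CUBIC))
print(delta([.6028,.3136,.14],-.64))
E
```

```text
[ 0.50810278 -0.03393568  0.1448437 ] [ 0.47521162  0.70479999 -1.17431416] 0.19338542191267416
[-0.3358  0.0032 -0.1305 -0.0041 -0.     -0.0014]
```

View pics/w9z.png

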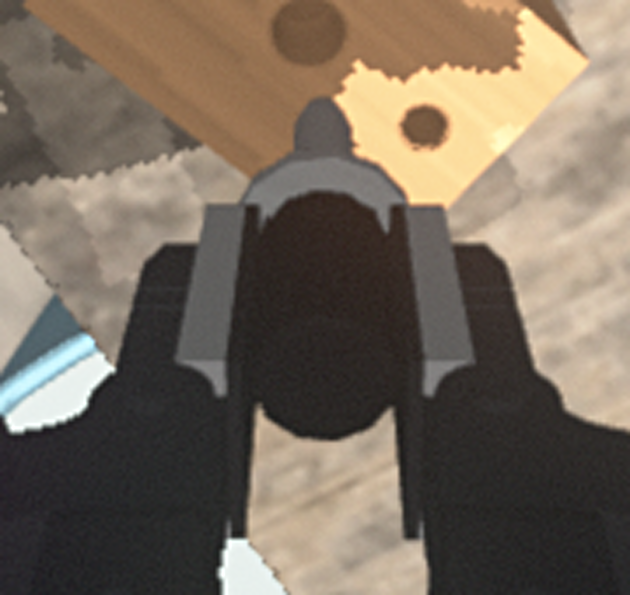

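```bash
python3 - <<'E'
from h import *
m=dict(np.load("w9.npz"));P=m["P"];R=Ro.from_quat(m["q"]).as_matrix()
Z=lambda u,v:(230+(u+.5)/3.5-.5,230+(v+.5)/3.5-.5)
for n,p,dz in(("nose",(323,99),-.0548),("flangefar",(324,155),-.0083),("knobtop near",(322,438),.0237),("knobL",(322,380),.0237)):
    x=onz(m,*Z(*p),P[2]+dz); print(n,(R.T@(x-P)*1e3).round(1))
print((R[:,1]).round(4), R[:,2].round(4), "cmd R vs")
E
```

```text
nose [-1.4 54.8 -1.1]
flangefar [-12.6   8.3  -0.9]
knobtop near [  8.  -23.7  -1.1]
knobL [  0.2 -23.7  -1.1]
[ 0.007  -0.0021 -1.    ] [ 0.8021 -0.5972  0.0069] cmd R vs
```

```bash
python3 - <<'E'
from h import *
print(delta([.6036,.3130,.125],-.64))
E
```

```text
[-0.3357  0.0182 -0.1296 -0.0041 -0.     -0.0014]
```

Request:
{"op": "play_rows", "data": {
  "deltas": [
    [-0.025,0,-0.01,0,0,0],
    [-0.06,0,-0.023,0,0,0],
    [-0.1,0,-0.039,0,0,0],
    [-0.14,0,-0.054,0,0,0],
    [-0.18,0,-0.07,0,0,0],
    [-0.22,0,-0.085,0,0,0],
    [-0.26,0,-0.1,0,0,0],
    [-0.295,0,-0.114,0,0,0],
    [-0.32,0.005,-0.124,0,0,0],
    [-0.336,0.012,-0.13,0,0,0],
    [-0.336,0.018,-0.13,0,0,0],
    [-0.336,0.018,-0.13,0,0,0]
  ]
}}

```text
t: 10.8
tcp_pos: [0.6004, 0.3125, 0.1209]
tool_rot: [-0.319, 0.632, -0.632, 0.315]
force: [0.7, -0.1, -1.7]
finger_gap: 0.198
```

Request:
{"op": "play_rows", "data": {
  "deltas": [
    [0,0,0,0,0,0],
    [0,0,0,0,0,0]
  ]
}}

```text
t: 11.0
tcp_pos: [0.6023, 0.3123, 0.1235]
tool_rot: [0.317, -0.632, 0.632, -0.317]
force: [-0.1, -0.2, -1.2]
finger_gap: 0.195
```

```bash
python3 - <<'E'
from h import *
s=sense();print(s["tcp_pos"],s["force"],s["finger_gap"],s["qd"].round(3),delta([.6036,.3130,.125],-.64))
m=camera_model("wrist");im=snapshot("wrist");cv2.imwrite("pics/w10.png",im[:,:,::-1]);np.savez("w10.npz",**m,P=s["tcp_pos"],q=s["tool_rot"])
cv2.imwrite("pics/w10z.png",cv2.resize(im[200:400,220:420,::-1],None,fx=3,fy=3,interpolation=cv2.INTER_CUBIC))
m=camera_model("scene");im=snapshot("scene");cv2.imwrite("pics/s10z.png",cv2.resize(im[190:345,210:410,::-1],None,fx=3.8,fy=3.8,interpolation=cv2.INTER_CUBIC))
E
```

```text
[0.60230386 0.31234832 0.12348427] [-0.14081684 -0.22609605 -1.23413931] 0.19486124958914625 [ 0.001 -0.004 -0.009  0.002 -0.     0.003] [-0.0013 -0.0015  0.0006  0.0002 -0.0017  0.0007]
```

View pics/w10z.png

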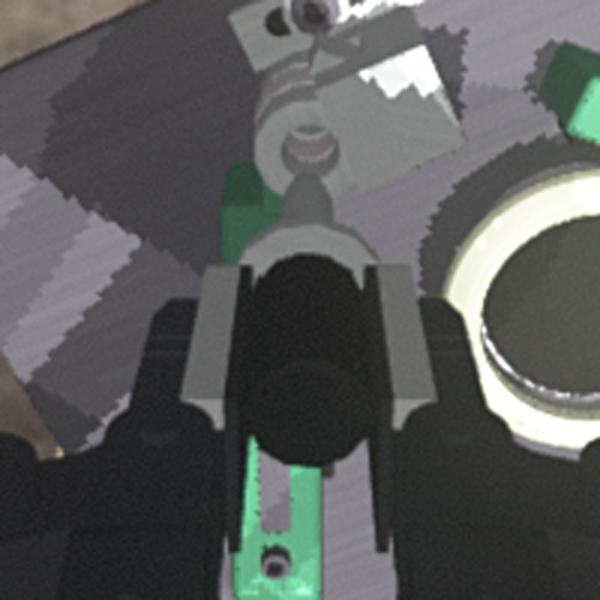

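View pics/s10z.png

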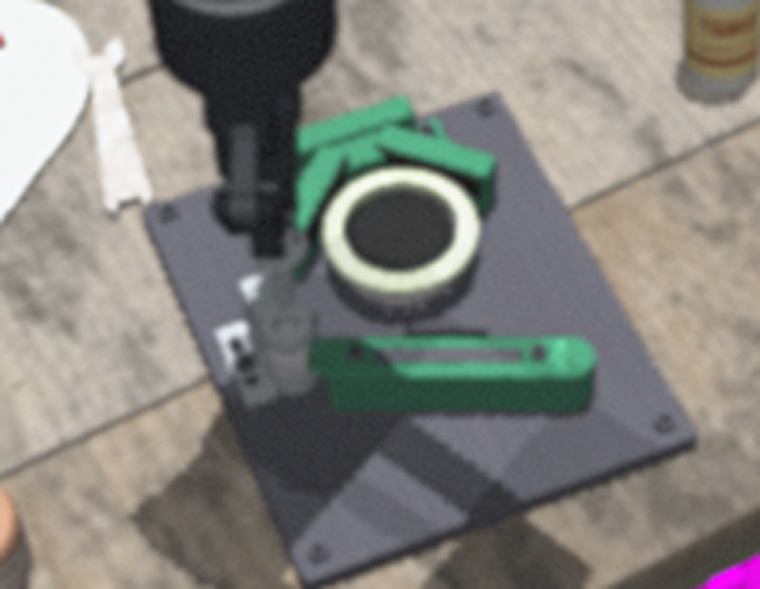

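```bash
python3 - <<'E'
from h import *
m=dict(np.load("w10.npz"));P=m["P"];R=Ro.from_quat(m["q"]).as_matrix()
Z=lambda u,v:(220+(u+.5)/3-.5,200+(v+.5)/3-.5)
for n,p,z in(("nosefar",(308.5,172),P[2]-.0548),("bore",(311.5,149.5),.056),("boreL",(283,149.5),.056),("boreR",(340,149.5),.056),("flangefar",(310,224),P[2]-.0083)):
    x=onz(m,*Z(*p),z); print(n,x.round(4),(R.T@(x-P)*1e3).round(1))
E
```

```text
nosefar [0.6029 0.3144 0.0687] [-2.  54.8 -0.7]
bore [0.6034 0.314  0.056 ] [-2.  67.5 -0.1]
boreL [0.5985 0.3176 0.056 ] [-2.  67.5 -6.1]
boreR [0.6082 0.3103 0.056 ] [-2.  67.5  6. ]
flangefar [0.6093 0.3226 0.1152] [-12.4   8.3  -0.5]
```

Request:
{"op": "play_rows", "data": {
  "deltas": [
    [-0.002,0,0.0006,0,0,0],
    [-0.002,0.004,0.0006,0,0,0],
    [-0.002,0.008,0.0006,0,0,0],
    [-0.002,0.012,0.0006,0,0,0],
    [-0.002,0.016,0.0006,0,0,0],
    [-0.002,0.02,0.0006,0,0,0],
    [-0.002,0.02,0.0006,0,0,0]
  ]
}}

```text
t: 11.8
tcp_pos: [0.6036, 0.3148, 0.1025]
tool_rot: [0.318, -0.632, 0.632, -0.317]
force: [-0.6, -0.7, -0.9]
finger_gap: 0.194
```

```bash
python3 - <<'E'
from h import *
s=sense();print(s["tcp_pos"],s["force"],s["finger_gap"],s["qd"].round(3))
m=camera_model("wrist");im=snapshot("wrist");cv2.imwrite("pics/w11.png",im[:,:,::-1]);np.savez("w11.npz",**m,P=s["tcp_pos"],q=s["tool_rot"])
cv2.imwrite("pics/w11z.png",cv2.resize(im[200:400,220:420,::-1],None,fx=3,fy=3,interpolation=cv2.INTER_CUBIC))
E
```

```text
[0.60361606 0.31481182 0.10251073] [-0.62825134 -0.6676489  -0.94225688] 0.19413001220111165 [ 0.001 -0.009 -0.006  0.006  0.008  0.   ]
```

View pics/w11z.png

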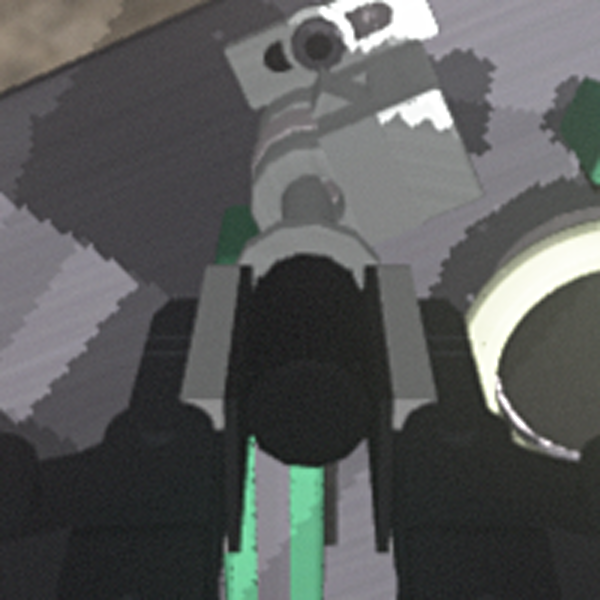

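```bash
python3 - <<'E'
from h import *
m=dict(np.load("w11.npz"));P=m["P"];R=Ro.from_quat(m["q"]).as_matrix()
Z=lambda u,v:(220+(u+.5)/3-.5,200+(v+.5)/3-.5)
cv2.imwrite("pics/w11y.png",cv2.resize(cv2.imread("pics/w11.png")[235:295,290:350],None,fx=10,fy=10,interpolation=cv2.INTER_CUBIC))
for n,p,z in(("boreR",(345,201),.056),("boretop",(314,173),.056),("shankL",(284,215),.06),("shankR",(332,215),.06),("lugL",(252,190),.056),("flangefar",(310,224),P[2]-.0083)):
    x=onz(m,*Z(*p),z); print(n,x.round(4),(R.T@(x-P)*1e3).round(1))
print("bore est",R.T@(np.array([.6034,.314,.056])-P)*1e3)
E
```

```text
boreR [0.6083 0.3105 0.056 ] [ 0.6 46.5  6.4]
boretop [0.6069 0.3188 0.056 ] [-5.2 46.5  0.3]
shankL [0.5981 0.3166 0.06  ] [ 1.8 42.5 -5.4]
shankR [0.6055 0.3111 0.06  ] [ 1.8 42.5  3.8]
lugL [0.5952 0.3231 0.056 ] [ -1.7  46.5 -11.7]
flangefar [0.6106 0.3251 0.0942] [-12.4   8.3  -0.5]
bore est [ 0.71916417 46.51156259  0.33340594]
```

View pics/w11y.png

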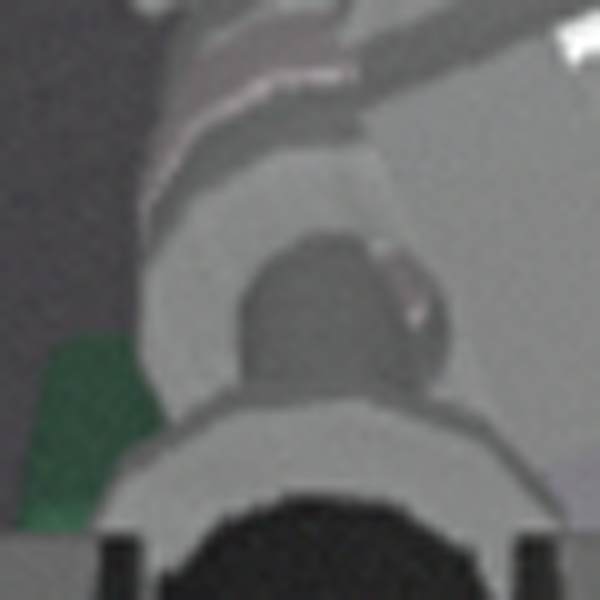

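The shank is in the upper bore but ~1 mm left of centre; shift +z 1 mm and continue down.

Request:
{"op": "play_rows", "data": {
  "deltas": [
    [0.0004,0,0.001,0,0,0],
    [0.0004,0.002,0.001,0,0,0],
    [0.0004,0.004,0.001,0,0,0],
    [0.0004,0.006,0.001,0,0,0],
    [0.0004,0.008,0.001,0,0,0],
    [0.0004,0.01,0.001,0,0,0],
    [0.0004,0.01,0.001,0,0,0]
  ]
}}

```text
t: 12.55
tcp_pos: [0.6043, 0.3142, 0.093]
tool_rot: [-0.318, 0.632, -0.632, 0.317]
force: [0.2, 0.1, -0.3]
finger_gap: 0.199
```

Request:
{"op": "play_rows", "data": {
  "deltas": [
    [0,0.002,0,0,0,0],
    [0,0.004,0,0,0,0],
    [0,0.006,0,0,0,0],
    [0,0.008,0,0,0,0],
    [0,0.008,0,0,0,0]
  ]
}}

```text
t: 13.05
tcp_pos: [0.6042, 0.314, 0.0849]
tool_rot: [-0.318, 0.632, -0.632, 0.317]
force: [-0.7, -1.0, -0.2]
finger_gap: 0.196
```

Request:
{"op": "play_rows", "data": {
  "deltas": [
    [0,0.0015,0,0,0,0],
    [0,0.003,0,0,0,0],
    [0,0.0045,0,0,0,0],
    [0,0.006,0,0,0,0],
    [0,0.006,0,0,0,0]
  ]
}}

```text
t: 13.55
tcp_pos: [0.6043, 0.3141, 0.0791]
tool_rot: [-0.318, 0.632, -0.632, 0.317]
force: [-0.4, -1.1, -1.8]
finger_gap: 0.195
```

Request:
{"op": "play_rows", "data": {
  "deltas": [
    [0,0.0015,0,0,0,0],
    [0,0.003,0,0,0,0],
    [0,0.0045,0,0,0,0],
    [0,0.006,0,0,0,0],
    [0,0.006,0,0,0,0]
  ]
}}

```text
t: 14.05
tcp_pos: [0.6038, 0.3144, 0.073]
tool_rot: [-0.318, 0.632, -0.632, 0.317]
force: [-2.8, 0.5, -0.3]
finger_gap: 0.196
```

Request:
{"op": "play_rows", "data": {
  "deltas": [
    [0,0.0015,0,0,0,0],
    [0,0.003,0,0,0,0],
    [0,0.004,0,0,0,0],
    [0,0.004,0,0,0,0]
  ]
}}

```text
t: 14.45
tcp_pos: [0.6038, 0.3143, 0.0688]
tool_rot: [-0.318, 0.632, -0.632, 0.317]
force: [-4.1, 0.1, -0.4]
finger_gap: 0.193
```

Request:
{"op": "play_rows", "data": {
  "deltas": [
    [0,0.001,0,0,0,0],
    [0,0.002,0,0,0,0],
    [0,0.002,0,0,0,0]
  ]
}}

```text
t: 14.75
tcp_pos: [0.604, 0.3144, 0.0685]
tool_rot: [-0.318, 0.632, -0.632, 0.317]
force: [-5.7, -1.0, 6.2]
finger_gap: 0.194
```

Request:
{"op": "play_rows", "data": {
  "deltas": [
    [0,0.001,0,0,0,0],
    [0,0.0025,0,0,0,0],
    [0,0.0025,0,0,0,0]
  ]
}}

```text
t: 15.05
tcp_pos: [0.604, 0.3145, 0.0683]
tool_rot: [-0.318, 0.632, -0.632, 0.317]
force: [-9.1, -1.3, 18.0]
finger_gap: 0.195
```

```bash
python3 - <<'E'
from h import *
s=sense();print(s["tcp_pos"],s["force"],s["finger_gap"])
m=camera_model("wrist");im=snapshot("wrist");cv2.imwrite("pics/w12.png",im[:,:,::-1]);np.savez("w12.npz",**m,P=s["tcp_pos"],q=s["tool_rot"])
cv2.imwrite("pics/w12z.png",cv2.resize(im[200:400,220:420,::-1],None,fx=3,fy=3,interpolation=cv2.INTER_CUBIC))
im=snapshot("scene");cv2.imwrite("pics/s12z.png",cv2.resize(im[190:345,210:410,::-1],None,fx=3.8,fy=3.8,interpolation=cv2.INTER_CUBIC))
E
```

```text
[0.60402808 0.31447083 0.06834853] [-9.05090404 -1.25767795 17.98241941] 0.1949971472268627
```

View pics/w12z.png

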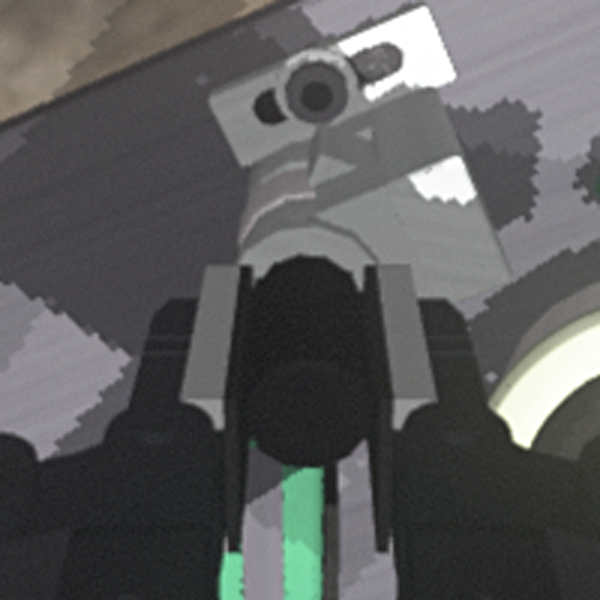

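View pics/s12z.png

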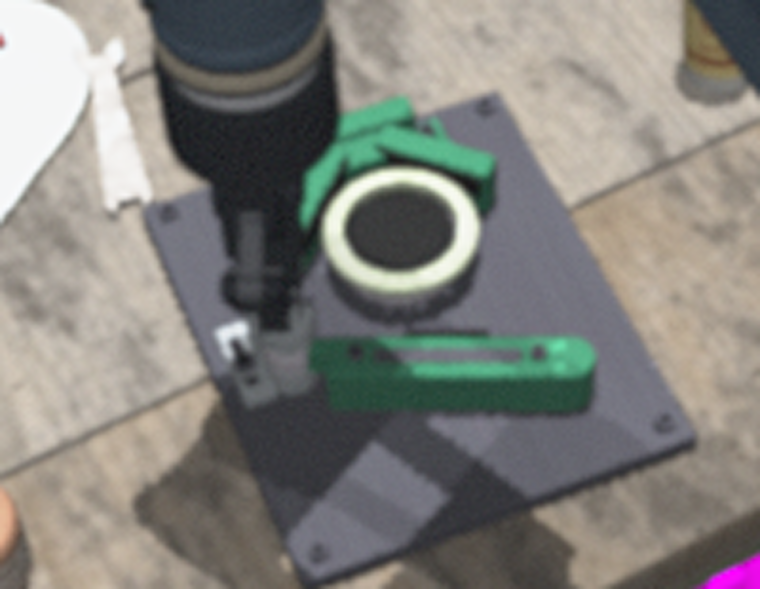

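Stopped dead at TCP z 0.0683, the computed home height. Ease off, release, and look.

Request:
{"op": "play_rows", "data": {
  "deltas": [
    [0,-0.004,0,0,0,0],
    [0,-0.004,0,0,0,0]
  ]
}}

```text
t: 15.35
tcp_pos: [0.6041, 0.3144, 0.0694]
tool_rot: [-0.317, 0.632, -0.632, 0.317]
force: [-4.5, -0.1, 2.4]
finger_gap: 0.196
```

Request:
{"op": "play_rows", "data": {
  "deltas": [
    [0,0,0,0,0,0],
    [0,0,0,0,0,0],
    [0,0,0,0,0,0],
    [0,-0.02,0,0,0,0],
    [0,-0.05,0,0,0,0],
    [0,-0.09,0,0,0,0],
    [0,-0.13,0,0,0,0],
    [0,-0.13,0,0,0,0]
  ],
  "gripper": 0.04
}}

```text
t: 16.15
tcp_pos: [0.6096, 0.3156, 0.2063]
tool_rot: [0.312, -0.631, 0.633, -0.323]
force: [0.1, 0.9, 0.4]
finger_gap: 0.47
```

```bash
python3 - <<'E'
from h import *
s=sense();print(s["tcp_pos"],s["force"],s["finger_gap"])
m=camera_model("wrist");im=snapshot("wrist");cv2.imwrite("pics/w13.png",im[:,:,::-1]);np.savez("w13.npz",**m,P=s["tcp_pos"],q=s["tool_rot"])
cv2.imwrite("pics/w13z.png",cv2.resize(im[120:420,220:520,::-1],None,fx=2,fy=2,interpolation=cv2.INTER_CUBIC))
c=camera_model("scene");im=snapshot("scene");cv2.imwrite("pics/s13.png",im[:,:,::-1]);cv2.imwrite("pics/s13z.png",cv2.resize(im[230:340,240:400,::-1],None,fx=5,fy=5,interpolation=cv2.INTER_CUBIC))
E
```

```text
[0.60958122 0.3156357  0.20629076] [0.0837388  0.9413606  0.42046334] 0.4702694617433798
```

View pics/w13z.png

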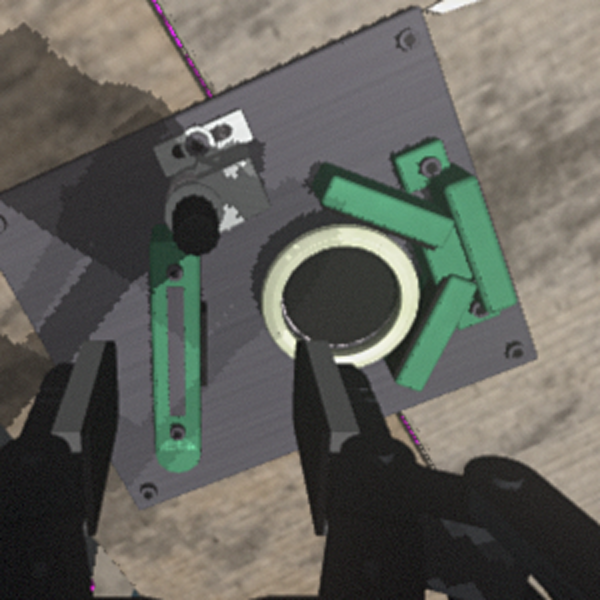

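View pics/s13z.png

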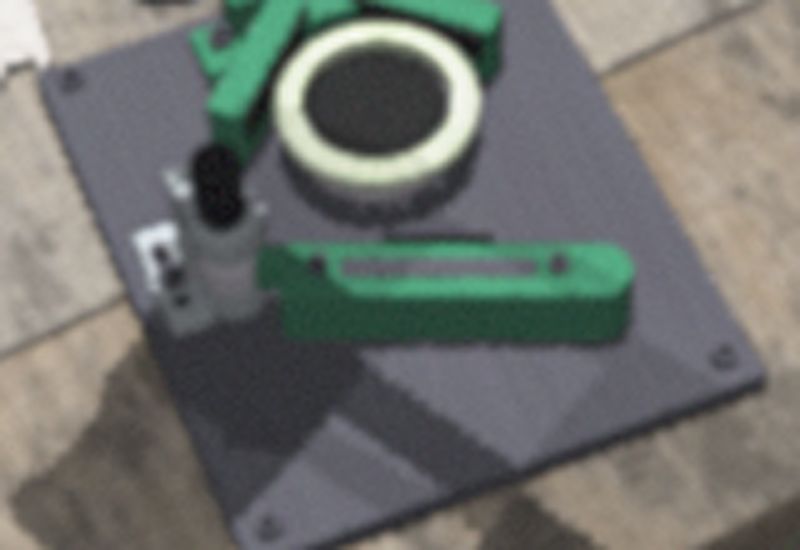

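```bash
cat >> h.py <<'E'
HX,HY=.6034,.3140
def own(x,y,yaw):
    c,s=np.cos(yaw),np.sin(yaw); return np.array([HX+c*x-s*y,HY+s*x+c*y])
E
python3 - <<'E'
from h import *
m=dict(np.load("w13.npz"));c=camera_model("scene")
W=lambda u,v:(220+(u+.5)/2-.5,120+(v+.5)/2-.5);S=lambda u,v:(240+(u+.5)/5-.5,230+(v+.5)/5-.5)
print("knob top tri",tri([ray(m,*W(196,231)),ray(c,*S(214,163))]), onz(m,*W(196,231),.092))
a=onz(m,*W(176,271),.042)[:2];b=onz(m,*W(178,432),.042)[:2];d=a-b
print("strap yaw",np.arctan2(d[1],d[0])-np.pi/2,np.linalg.norm(d))
p=own(-.052,-.105,-.64)
print(p,delta([*p,.1],-.64),delta([*p,.026],-.64))
E
```

```text
knob top tri [0.60471975 0.31435027 0.08972744] [0.60521447 0.31525659 0.092     ]
strap yaw -0.64102284216291 0.08731525356713922
[0.4989855  0.26083411] [ 1.071e-01  1.000e-01 -5.400e-02 -2.700e-03 -1.000e-04 -3.400e-03] [ 1.074e-01  1.740e-01 -5.420e-02 -2.700e-03 -1.000e-04 -3.400e-03]
```

Request:
{"op": "play_rows", "data": {
  "deltas": [
    [0.03,0,-0.015,0,0,0],
    [0.065,0,-0.033,0,0,0],
    [0.1,0.02,-0.05,0,0,0],
    [0.107,0.06,-0.054,0,0,0],
    [0.107,0.1,-0.054,0,0,0],
    [0.107,0.135,-0.054,0,0,0],
    [0.107,0.16,-0.054,0,0,0],
    [0.107,0.174,-0.054,0,0,0],
    [0.107,0.174,-0.054,0,0,0]
  ],
  "gripper": 0.0,
  "force": 25
}}

```text
t: 17.15
tcp_pos: [0.4953, 0.2599, 0.0221]
tool_rot: [-0.319, 0.632, -0.632, 0.315]
force: [-0.2, -0.2, -0.3]
finger_gap: -0.001
```

```bash
python3 - <<'E'
from h import *
s=sense();print(s["tcp_pos"],s["force"],s["finger_gap"])
im=snapshot("wrist");cv2.imwrite("pics/w14.png",im[:,:,::-1])
P0=s["tcp_pos"];R0=Ro.from_quat(s["tool_rot"]).as_matrix()
for y in np.arange(-.64,-.199,.04):
    p=own(-.036,-.105,y);print(round(y,2),delta([*p,.026],y,P0,R0)[[0,2,4]])
E
```

```text
[0.49533864 0.2598755  0.02212464] [-0.2079442  -0.15136217 -0.27871753] -0.0012851620622022764
-0.64 [-0.0029  0.0183 -0.0001]
-0.6 [-0.0016  0.0226 -0.0401]
-0.56 [-0.0004  0.0268 -0.0801]
-0.52 [ 0.0006  0.0312 -0.1201]
-0.48 [ 0.0015  0.0355 -0.1601]
-0.44 [ 0.0021  0.0399 -0.2001]
-0.4 [ 0.0026  0.0443 -0.2401]
-0.36 [ 0.0029  0.0488 -0.2801]
-0.32 [ 0.0031  0.0532 -0.3201]
-0.28 [ 0.003   0.0576 -0.3601]
-0.24 [ 0.0028  0.0621 -0.4001]
-0.2 [ 0.0024  0.0665 -0.4401]
```

View pics/w14.png

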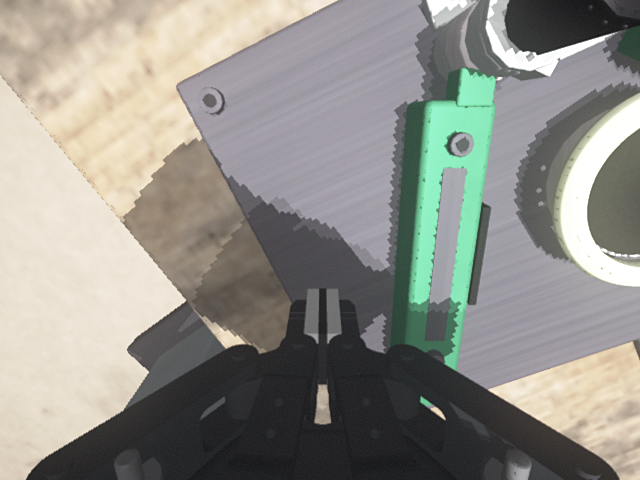

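Request:
{"op": "play_rows", "data": {
  "deltas": [
    [-0.001,-0.004,0.006,0,0,0],
    [-0.002,-0.004,0.012,0,0,0],
    [-0.002,-0.004,0.018,0,-0.001,0],
    [-0.0016,-0.004,0.0226,0,-0.04,0],
    [-0.0004,-0.004,0.0268,0,-0.08,0],
    [-0.0004,-0.004,0.0268,0,-0.08,0]
  ]
}}

```text
t: 17.8
tcp_pos: [0.5192, 0.2447, 0.0299]
tool_rot: [-0.342, 0.619, -0.619, 0.342]
force: [-2.6, 1.2, 1.9]
finger_gap: 0.002
```

```bash
python3 - <<'E'
from h import *
s=sense();print(s["tcp_pos"],s["force"],s["finger_gap"])
im=snapshot("wrist");cv2.imwrite("pics/w15.png",im[:,:,::-1])
im=snapshot("scene");cv2.imwrite("pics/s15z.png",cv2.resize(im[210:350,240:420,::-1],None,fx=4,fy=4,interpolation=cv2.INTER_CUBIC))
E
```

```text
[0.51923308 0.24473502 0.02989268] [-2.5557763   1.15464525  1.86152166] 0.0018020666908729016
```

View pics/w15.png

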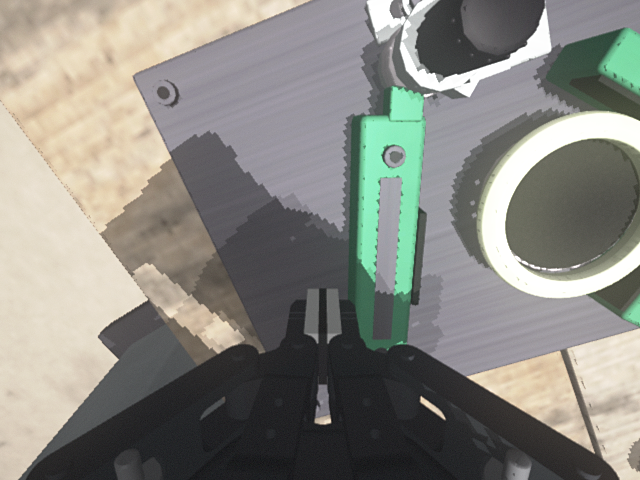

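View pics/s15z.png

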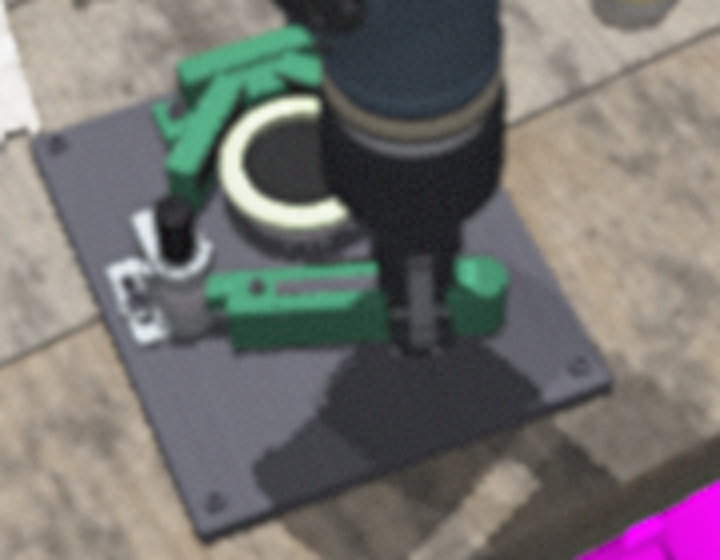

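```bash
python3 - <<'E'
from h import *
P0=np.r_[own(-.036,-.105,-.56),.03];R0=tgt(-.56)
for y in np.arange(-.56,-.12,.04):
    p=own(-.036,-.105,y);print(round(y,2),delta([*p,.03],y,P0,R0)[[0,2,4]])
E
```

```text
-0.56 [0. 0. 0.]
-0.52 [ 0.0014  0.0042 -0.04  ]
-0.48 [ 0.0025  0.0085 -0.08  ]
-0.44 [ 0.0036  0.0128 -0.12  ]
-0.4 [ 0.0044  0.0172 -0.16  ]
-0.36 [ 0.0051  0.0216 -0.2   ]
-0.32 [ 0.0055  0.026  -0.24  ]
-0.28 [ 0.0059  0.0304 -0.28  ]
-0.24 [ 0.006   0.0349 -0.32  ]
-0.2 [ 0.006   0.0393 -0.36  ]
-0.16 [ 0.0057  0.0437 -0.4   ]
-0.12 [ 0.0053  0.0482 -0.44  ]
```

Request:
{"op": "play_rows", "data": {
  "deltas": [
    [0.0014,0,0.0042,0,-0.04,0],
    [0.0025,0,0.0085,0,-0.08,0],
    [0.0036,0,0.0128,0,-0.12,0],
    [0.0044,0,0.0172,0,-0.16,0],
    [0.0051,0,0.0216,0,-0.2,0],
    [0.0055,0,0.026,0,-0.24,0],
    [0.0055,0,0.026,0,-0.24,0]
  ]
}}

```text
t: 18.6
tcp_pos: [0.5379, 0.2264, 0.0292]
tool_rot: [-0.414, 0.574, -0.573, 0.414]
force: [-2.6, 1.2, 3.0]
finger_gap: -0.001
```

```bash
python3 - <<'E'
from h import *
s=sense();print(s["tcp_pos"],s["force"])
m=camera_model("wrist");im=snapshot("wrist");cv2.imwrite("pics/w16.png",im[:,:,::-1]);np.savez("w16.npz",**m)
P0=np.r_[own(-.036,-.105,-.32),.03];R0=tgt(-.32)
for y in np.arange(-.32,-.12,.02):
    p=own(-.036,-.105,y);print(round(y,2),delta([*p,.03],y,P0,R0)[[0,2,4]])
E
```

```text
[0.53794055 0.22641436 0.02924046] [-2.59367831  1.23006961  3.02622573]
-0.32 [0. 0. 0.]
-0.3 [ 0.0007  0.0021 -0.02  ]
-0.28 [ 0.0014  0.0042 -0.04  ]
-0.26 [ 0.002   0.0064 -0.06  ]
-0.24 [ 0.0025  0.0085 -0.08  ]
-0.22 [ 0.0031  0.0107 -0.1   ]
-0.2 [ 0.0036  0.0128 -0.12  ]
-0.18 [ 0.004  0.015 -0.14 ]
-0.16 [ 0.0044  0.0172 -0.16  ]
-0.14 [ 0.0047  0.0194 -0.18  ]
```

View pics/w16.png

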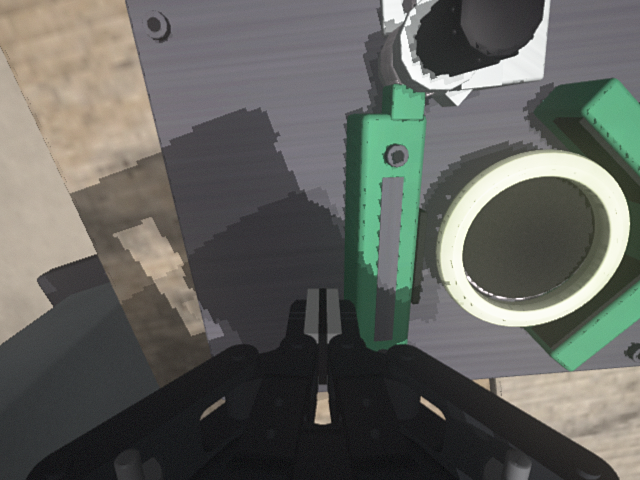

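The strap is turning freely (about 3 N) with roughly 20 px (some 5–8 mm) left between pad (420,250) and bangle (440,250).

Request:
{"op": "play_rows", "data": {
  "deltas": [
    [0.0007,0,0.0021,0,-0.02,0],
    [0.0014,0,0.0042,0,-0.04,0],
    [0.0014,0,0.0042,0,-0.04,0]
  ]
}}

```text
t: 18.95
tcp_pos: [0.5409, 0.224, 0.0291]
tool_rot: [-0.426, 0.565, -0.565, 0.425]
force: [-3.6, 1.7, 5.5]
finger_gap: -0.0
```

Request:
{"op": "play_rows", "data": {
  "deltas": [
    [0.0005,0,0.0015,0,-0.014,0],
    [0.0009,0,0.0025,0,-0.025,0],
    [0.0009,0,0.0025,0,-0.025,0]
  ]
}}

```text
t: 19.25
tcp_pos: [0.5429, 0.2224, 0.029]
tool_rot: [-0.433, 0.56, -0.559, 0.432]
force: [-4.7, 2.2, 6.0]
finger_gap: -0.002
```

```bash
python3 - <<'E'
from h import *
s=sense();print(s["tcp_pos"],s["force"])
m=camera_model("wrist");im=snapshot("wrist");cv2.imwrite("pics/w17.png",im[:,:,::-1]);np.savez("w17.npz",**m)
E
```

```text
[0.54294354 0.22241702 0.02903197] [-4.72774624  2.1778857   6.00588852]
```

View pics/w17.png

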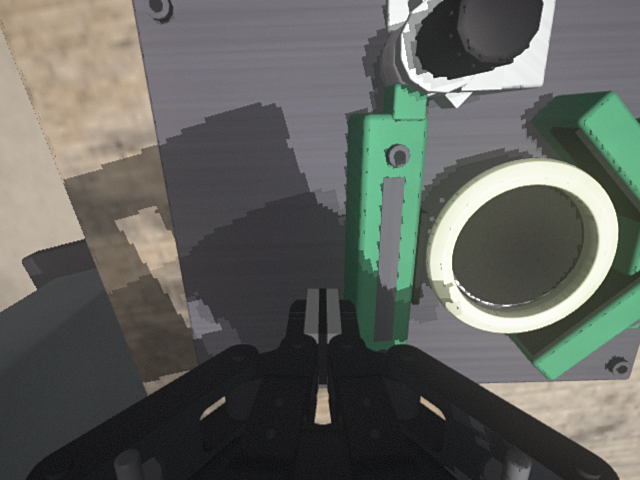

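Request:
{"op": "play_rows", "data": {
  "deltas": [
    [0.0003,-0.0015,0.0005,0,-0.005,0],
    [0.0005,-0.002,0.0012,0,-0.013,0],
    [0.0008,-0.002,0.0022,0,-0.022,0],
    [0.0008,-0.002,0.0022,0,-0.022,0]
  ]
}}

```text
t: 19.7
tcp_pos: [0.5463, 0.2207, 0.0307]
tool_rot: [0.438, -0.555, 0.555, -0.439]
force: [-1.2, 0.3, -0.2]
finger_gap: 0.0
```

Request:
{"op": "play_rows", "data": {
  "deltas": [
    [0.0003,0,0.001,0,-0.01,0],
    [0.0006,0,0.002,0,-0.02,0],
    [0.0006,0,0.002,0,-0.02,0]
  ]
}}

```text
t: 20.0
tcp_pos: [0.5478, 0.2198, 0.0308]
tool_rot: [0.444, -0.55, 0.55, -0.444]
force: [-0.9, 1.4, -0.8]
finger_gap: -0.002
```

```bash
python3 - <<'E'
from h import *
s=sense();print(s["tcp_pos"],s["force"])
m=camera_model("wrist");im=snapshot("wrist");cv2.imwrite("pics/w18.png",im[:,:,::-1]);np.savez("w18.npz",**m)
E
```

```text
[0.54781988 0.21975584 0.03080212] [-0.89147665  1.36181165 -0.77166391]
```

View pics/w18.png

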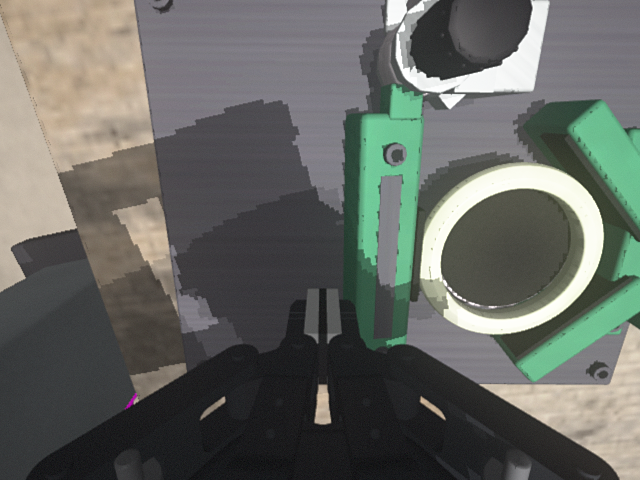

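Request:
{"op": "play_rows", "data": {
  "deltas": [
    [0.0003,0,0.001,0,-0.01,0],
    [0.0006,0,0.002,0,-0.02,0],
    [0.0006,0,0.002,0,-0.02,0]
  ]
}}

```text
t: 20.35
tcp_pos: [0.5493, 0.2188, 0.0309]
tool_rot: [-0.45, 0.546, -0.546, 0.449]
force: [-0.9, 1.0, -1.0]
finger_gap: -0.001
```

Request:
{"op": "play_rows", "data": {
  "deltas": [
    [0.0003,0,0.001,0,-0.005,0],
    [0.0003,0,0.0015,0,-0.01,0],
    [0.0003,0,0.0015,0,-0.01,0]
  ]
}}

```text
t: 20.65
tcp_pos: [0.5497, 0.2185, 0.0308]
tool_rot: [-0.453, 0.544, -0.543, 0.452]
force: [-4.4, 3.3, 1.0]
finger_gap: -0.0
```

Request:
{"op": "play_rows", "data": {
  "deltas": [
    [0.0003,0,0.001,0,0,0],
    [0.0003,0,0.001,0,0,0]
  ]
}}

```text
t: 20.85
tcp_pos: [0.5501, 0.2183, 0.0308]
tool_rot: [-0.453, 0.544, -0.543, 0.451]
force: [-5.2, 3.4, 1.7]
finger_gap: 0.002
```

```bash
python3 - <<'E'
from h import *
s=sense();print(s["tcp_pos"],s["force"])
m=camera_model("wrist");im=snapshot("wrist");cv2.imwrite("pics/w19.png",im[:,:,::-1]);np.savez("w19.npz",**m)
E
```

```text
[0.55005462 0.21829379 0.03078348] [-5.18525236  3.3953264   1.65906437]
```

View pics/w19.png

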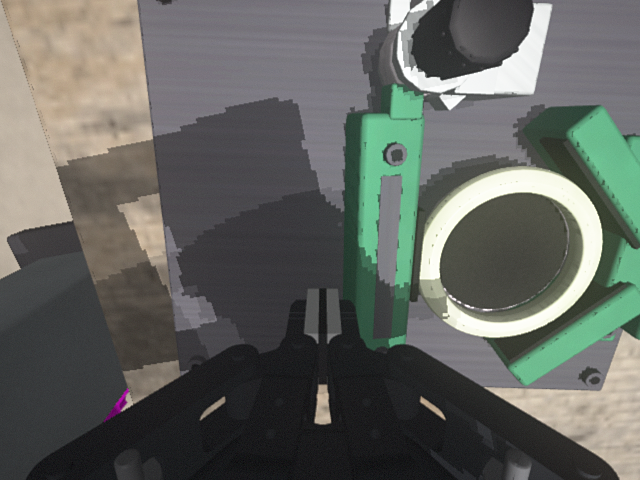

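Request:
{"op": "play_rows", "data": {
  "deltas": [
    [0.0002,0,0.001,0,0,0],
    [0.0002,0,0.001,0,0,0]
  ]
}}

```text
t: 21.1
tcp_pos: [0.5502, 0.2182, 0.0308]
tool_rot: [-0.453, 0.545, -0.542, 0.451]
force: [-6.5, 4.7, 2.8]
finger_gap: -0.003
```

Request:
{"op": "play_rows", "data": {
  "deltas": [
    [0,0,0,0,0,0],
    [0,0,0,0,0,0]
  ]
}}

```text
t: 21.3
tcp_pos: [0.5502, 0.2182, 0.0308]
tool_rot: [-0.453, 0.545, -0.542, 0.451]
force: [-6.9, 4.9, 2.1]
finger_gap: 0.001
```

Firm stop: pad against the nested bangle at about 8 N. Back off slowly and look.

Request:
{"op": "play_rows", "data": {
  "deltas": [
    [0,0,-0.002,0,0,0],
    [0,0,-0.004,0,0,0],
    [0,0,-0.007,0,0,0],
    [0,0,-0.014,0,0,0],
    [0,0,-0.025,0,0,0],
    [0,-0.04,-0.03,0,0,0],
    [0,-0.08,-0.03,0,0,0],
    [0.01,-0.12,-0.03,0,0,0],
    [0.01,-0.15,-0.02,0,0,0],
    [0.01,-0.15,-0.02,0,0,0],
    [0.01,-0.15,-0.02,0,0,0]
  ]
}}

```text
t: 22.4
tcp_pos: [0.531, 0.2112, 0.1815]
tool_rot: [0.452, -0.543, 0.544, -0.453]
force: [-0.5, 0.4, -0.2]
finger_gap: 0.001
```

```bash
python3 - <<'E'
from h import *
s=sense();print(s["tcp_pos"],s["force"])
m=camera_model("wrist");im=snapshot("wrist");cv2.imwrite("pics/w20.png",im[:,:,::-1]);np.savez("w20.npz",**m)
cv2.imwrite("pics/w20z.png",cv2.resize(im[60:260,280:480,::-1],None,fx=3,fy=3,interpolation=cv2.INTER_CUBIC))
im=snapshot("scene");cv2.imwrite("pics/s20.png",im[:,:,::-1]);cv2.imwrite("pics/s20z.png",cv2.resize(im[210:340,240:400,::-1],None,fx=4.5,fy=4.5,interpolation=cv2.INTER_CUBIC))
E
```

```text
[0.53100268 0.21119648 0.18151039] [-0.54517912  0.37994352 -0.20160375]
```

View pics/w20.png

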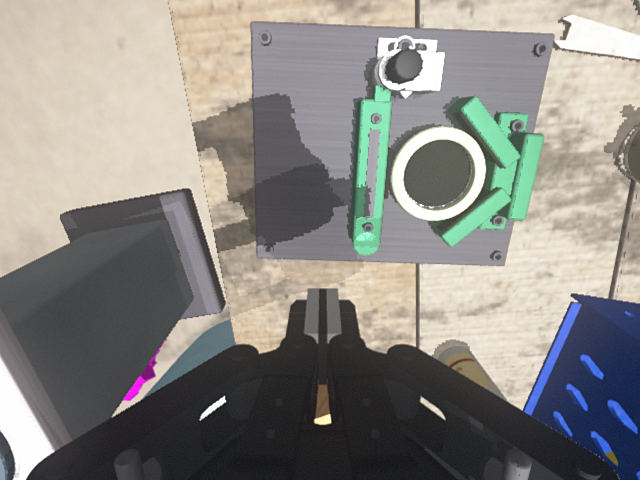

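View pics/s20z.png

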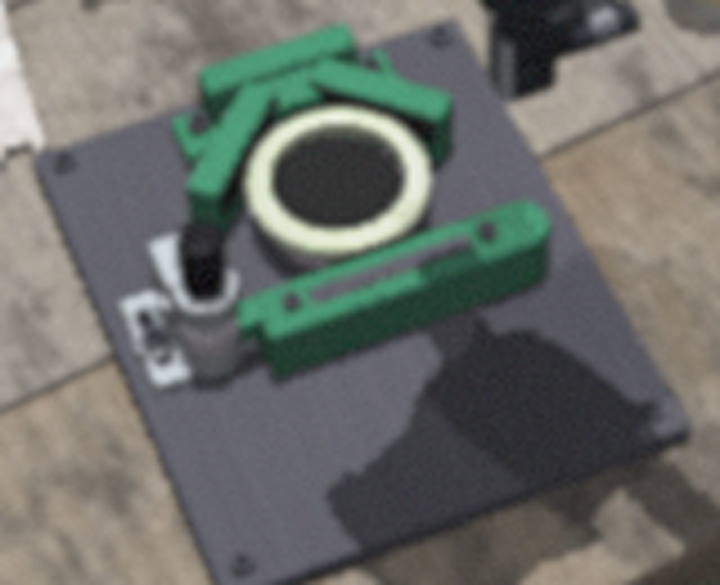

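```bash
python3 - <<'E'
from h import *
m=dict(np.load("w20.npz"));a=cv2.imread("pics/w20.png")
hsv=cv2.cvtColor(a,cv2.COLOR_BGR2HSV)
k=onz(m,375.5,118,.042)[:2];e=onz(m,367,227,.042)[:2];d=k-e
yaw=np.arctan2(d[1],d[0])-np.pi/2;print("strap yaw",yaw,"rel",yaw+.226)
mask=cv2.inRange(hsv,(15,15,170),(45,110,255));mask[:100]=0;mask[240:]=0;mask[:,:385]=0;mask[:,500:]=0
c=max(cv2.findContours(mask,0,1)[0],key=cv2.contourArea);(u,v),ax,_=cv2.fitEllipse(c);print(u,v,ax)
b=onz(m,u,v,.037)[:2];th=-.226;R=np.array([[np.cos(th),-np.sin(th)],[np.sin(th),np.cos(th)]])
print("bangle",b,"vise",R.T@(b-[.6304,.2307])*1e3)
Rs=np.array([[np.cos(yaw),-np.sin(yaw)],[np.sin(yaw),np.cos(yaw)]])
print("bangle in strap frame (expect x~44.5)",Rs.T@(b-[HX,HY])*1e3, "via k",Rs.T@(b-k)*1e3)
E
```

```text
strap yaw -0.21651946455739268 rel 0.009480535442607324
437.8951110839844 173.0729217529297 (87.22923278808594, 97.75491333007812)
bangle [0.629869   0.23254351] vise [-0.93058928  1.67764607]
bangle in strap frame (expect x~44.5) [ 43.35041427 -73.8681881 ] via k [ 54.80810231 -40.63039514]
```

View pics/w20z.png

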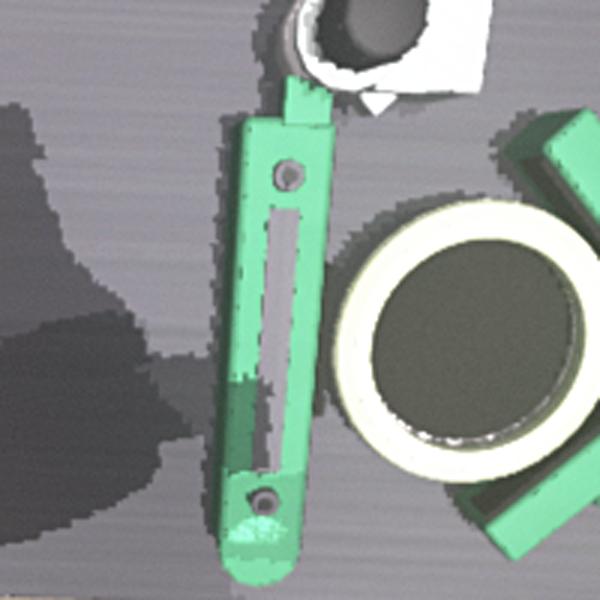

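```bash
python3 - <<'E'
from h import *
print(delta([.574,.1525,.09],-.2165))
E
```

```text
[0.0494 0.0894 0.0547 0.0031 0.0335 0.0013]
```

Request:
{"op": "play_rows", "data": {
  "deltas": [
    [0.025,0,0.027,0,0.03,0],
    [0.049,0.02,0.055,0,0.033,0],
    [0.049,0.06,0.055,0,0.033,0],
    [0.049,0.089,0.055,0,0.033,0],
    [0.049,0.089,0.055,0,0.033,0],
    [0.049,0.089,0.055,0,0.033,0]
  ]
}}

```text
t: 23.1
tcp_pos: [0.5751, 0.1531, 0.0905]
tool_rot: [-0.444, 0.552, -0.55, 0.442]
force: [-0.0, -0.4, 0.4]
finger_gap: -0.004
```

```bash
python3 - <<'E'
from h import *
s=sense();print(s["tcp_pos"],s["force"])
m=camera_model("wrist");im=snapshot("wrist");cv2.imwrite("pics/w21.png",im[:,:,::-1]);np.savez("w21.npz",**m)
print(proj(m,[[*own(.006,-.074,-.2165),.035]]))
E
```

```text
[0.57511695 0.1531299  0.09050229] [-0.02975715 -0.41465786  0.35561662]
[[322.35551663 103.42549854]]
```

View pics/w21.png

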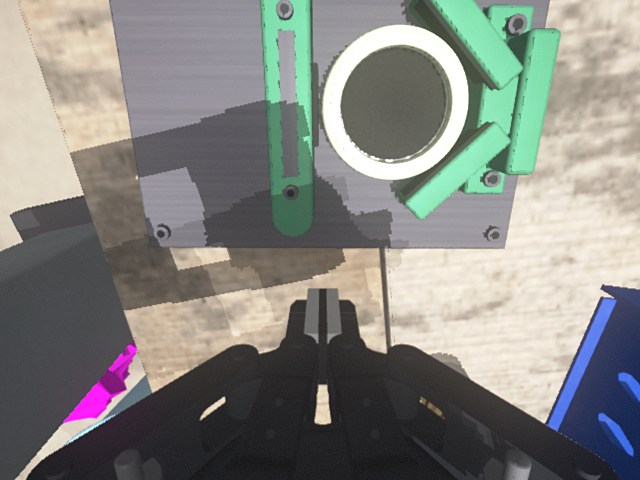

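```bash
python3 - <<'E'
import cv2
a=cv2.imread("pics/w21.png");cv2.imwrite("pics/w21z.png",cv2.resize(a[60:160,270:370],None,fx=6,fy=6,interpolation=cv2.INTER_CUBIC))
E
```

```text
(no output)
```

View pics/w21z.png

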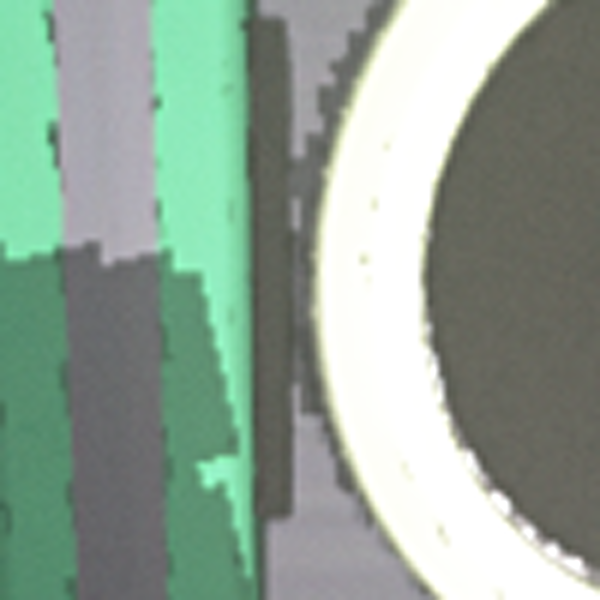

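There is a visible gap of about 22/6 px (pad edge 293, bangle edge 315 in the zoom), roughly 2 mm. Compare with the view while pressing.

```bash
python3 - <<'E'
import cv2,numpy as np
a=cv2.imread("pics/w19.png");b=cv2.imread("pics/w18.png")
cv2.imwrite("pics/w19z.png",np.hstack([cv2.resize(x[200:320,360:460],None,fx=3.9,fy=3.9,interpolation=cv2.INTER_CUBIC) for x in(b,a)]))
from h import *
m=dict(np.load("w21.npz"))
p=onz(m,270+293/6,60+260/6,.035);q=onz(m,270+315/6,60+260/6,.035);print(np.linalg.norm(p-q)*1e3)
E
```

```text
1.9270136619782716
```

View pics/w19z.png

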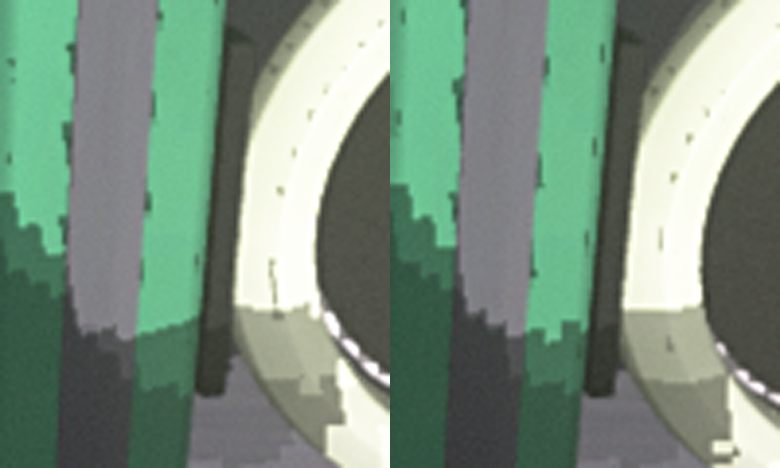

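While pressed the pad touched; it sprang back on my quick retreat. I'll press again more lightly and withdraw slowly.

```bash
python3 - <<'E'
from h import *
print(delta([.53,.224,.09],-.2165),delta([.53,.224,.031],-.2165))
E
```

```text
[-0.0591  0.0019 -0.0603  0.0004  0.001   0.0001] [-0.0591  0.0609 -0.0603  0.0004  0.001   0.0001]
```

Request:
{"op": "play_rows", "data": {
  "deltas": [
    [-0.02,0,-0.02,0,0,0],
    [-0.04,0,-0.04,0,0,0],
    [-0.059,0,-0.06,0,0,0],
    [-0.059,0.02,-0.06,0,0,0],
    [-0.059,0.045,-0.06,0,0,0],
    [-0.059,0.06,-0.06,0,0,0],
    [-0.059,0.06,-0.06,0,0,0],
    [-0.059,0.06,-0.06,0,0,0]
  ]
}}

```text
t: 23.95
tcp_pos: [0.5311, 0.2237, 0.0327]
tool_rot: [0.443, -0.551, 0.551, -0.444]
force: [0.1, -0.4, 0.5]
finger_gap: -0.0
```

Request:
{"op": "play_rows", "data": {
  "deltas": [
    [0,0,0.004,0,0,0],
    [0,0,0.008,0,0,0],
    [0,0,0.011,0,0,0],
    [0,0,0.013,0,0,0],
    [0,0,0.013,0,0,0]
  ]
}}

```text
t: 24.45
tcp_pos: [0.5438, 0.2206, 0.0321]
tool_rot: [0.443, -0.551, 0.551, -0.443]
force: [-0.2, 0.3, -0.0]
finger_gap: -0.002
```

```bash
python3 - <<'E'
from h import *
s=sense();print(s["tcp_pos"],s["force"], delta([.55,.2185,.031],-.2165))
m=camera_model("wrist");im=snapshot("wrist");cv2.imwrite("pics/w22.png",im[:,:,::-1]);np.savez("w22.npz",**m)
E
```

```text
[0.54378664 0.22061194 0.03213739] [-0.24243643  0.34338605 -0.02213139] [ 0.0007  0.0011  0.0065 -0.0008  0.     -0.0004]
```

View pics/w22.png

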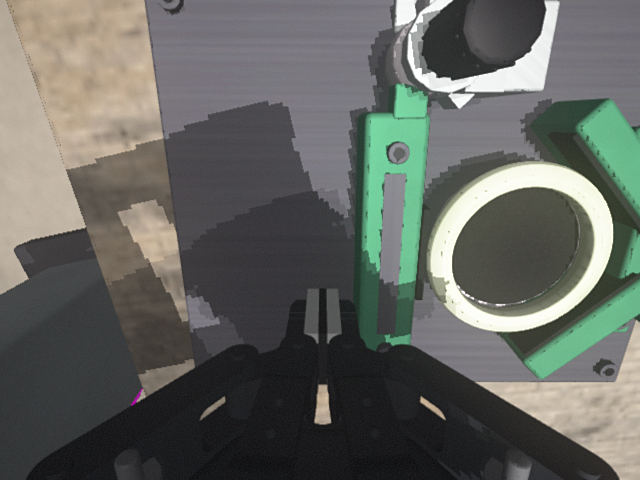

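Request:
{"op": "play_rows", "data": {
  "deltas": [
    [0,0,0.001,0,0,0],
    [0,0,0.002,0,0,0],
    [0,0,0.003,0,0,0],
    [0,0,0.003,0,0,0]
  ]
}}

```text
t: 24.9
tcp_pos: [0.5462, 0.2201, 0.0319]
tool_rot: [0.443, -0.551, 0.551, -0.443]
force: [-0.2, 0.7, -0.2]
finger_gap: -0.001
```

Request:
{"op": "play_rows", "data": {
  "deltas": [
    [0,0,0.0005,0,0,0],
    [0,0,0.001,0,0,0],
    [0,0,0.001,0,0,0]
  ]
}}

```text
t: 25.2
tcp_pos: [0.5464, 0.22, 0.0318]
tool_rot: [-0.444, 0.551, -0.551, 0.443]
force: [-0.3, 0.9, 0.9]
finger_gap: -0.001
```

Request:
{"op": "play_rows", "data": {
  "deltas": [
    [0,0,0.0005,0,0,0],
    [0,0,0.001,0,0,0],
    [0,0,0.001,0,0,0]
  ]
}}

```text
t: 25.5
tcp_pos: [0.5471, 0.2198, 0.032]
tool_rot: [-0.444, 0.551, -0.551, 0.443]
force: [-3.7, 1.5, 3.4]
finger_gap: -0.002
```

Request:
{"op": "play_rows", "data": {
  "deltas": [
    [0,0,0.0005,0,0,0],
    [0,0,0.001,0,0,0],
    [0,0,0.001,0,0,0]
  ]
}}

```text
t: 25.8
tcp_pos: [0.5476, 0.2197, 0.0322]
tool_rot: [-0.444, 0.552, -0.55, 0.442]
force: [-5.6, 1.9, 6.5]
finger_gap: -0.002
```

Request:
{"op": "play_rows", "data": {
  "deltas": [
    [0,0,0.0005,0,0,0],
    [0,0,0.001,0,0,0],
    [0,0,0.001,0,0,0]
  ]
}}

```text
t: 26.1
tcp_pos: [0.548, 0.2196, 0.0324]
tool_rot: [-0.444, 0.552, -0.55, 0.442]
force: [-6.7, 2.2, 8.3]
finger_gap: -0.001
```

```bash
python3 - <<'E'
from h import *
s=sense();print(s["tcp_pos"],s["force"])
m=camera_model("wrist");im=snapshot("wrist");cv2.imwrite("pics/w23.png",im[:,:,::-1]);np.savez("w23.npz",**m)
cv2.imwrite("pics/w23z.png",cv2.resize(im[190:310,350:470,::-1],None,fx=5,fy=5,interpolation=cv2.INTER_CUBIC))
E
```

```text
[0.5479929  0.21958407 0.03241845] [-6.67808524  2.18200321  8.30666325]
```

View pics/w23z.png

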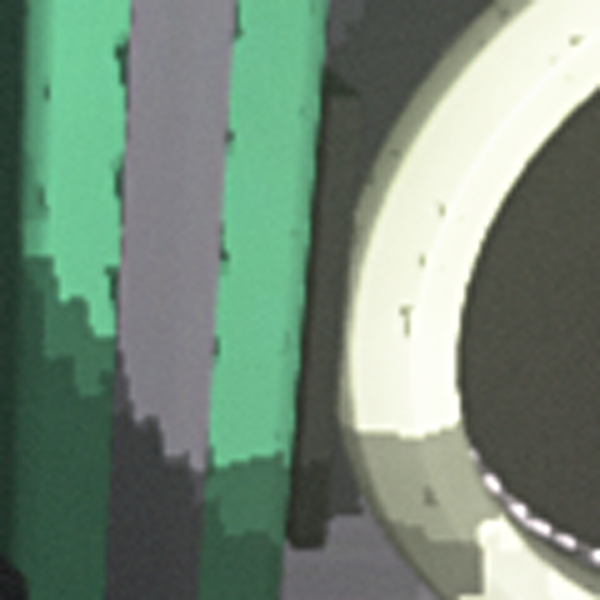

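The upward 8 N shows the finger's sloping back riding the bar's top edge. I'll back off and turn the tool 90° so the flat finger sides push.

```bash
python3 - <<'E'
from h import *
P0=np.array([.5485,.2195,.031]);R0=tgt(-.2165)
print(delta([.525,.224,.06],-1.787,P0,R0))
E
```

```text
[ 7.0000e-04 -2.9000e-02 -2.3900e-02  0.0000e+00  1.5705e+00  0.0000e+00]
```

Request:
{"op": "play_rows", "data": {
  "deltas": [
    [0,0,-0.001,0,0,0],
    [0,0,-0.002,0,0,0],
    [0,0,-0.003,0,0,0],
    [0,0,-0.004,0,0,0],
    [0,0,-0.006,0,0,0],
    [0,0,-0.01,0,0,0],
    [0,0,-0.02,0,0,0],
    [0,-0.02,-0.024,0,0,0],
    [0,-0.03,-0.026,0,0.12,0],
    [0,-0.03,-0.026,0,0.26,0],
    [0,-0.03,-0.026,0,0.4,0]
  ]
}}

```text
t: 27.25
tcp_pos: [0.5244, 0.225, 0.0624]
tool_rot: [0.323, -0.629, 0.629, -0.324]
force: [-0.1, 0.1, -0.5]
finger_gap: -0.001
```

```bash
python3 - <<'E'
from h import *
print(sense()["q"].round(2),delta([.525,.224,.07],-1.787))
E
```

```text
[ 0.21  0.7   1.7  -0.    0.74  0.83] [ 5.0000e-04 -7.6000e-03  1.1000e-03 -3.0000e-04  1.1656e+00 -1.3000e-03]
```

Request:
{"op": "play_rows", "data": {
  "deltas": [
    [0,-0.004,0.001,0,0.14,0],
    [0,-0.008,0.001,0,0.28,0],
    [0,-0.008,0.001,0,0.42,0],
    [0,-0.008,0.001,0,0.56,0],
    [0,-0.008,0.001,0,0.7,0],
    [0,-0.008,0.001,0,0.84,0],
    [0,-0.008,0.001,0,0.98,0],
    [0,-0.008,0.001,0,1.1,0],
    [0,-0.008,0.001,0,1.165,0],
    [0,-0.008,0.001,0,1.165,0],
    [0,-0.008,0.001,0,1.165,0]
  ]
}}

```text
t: 28.35
tcp_pos: [0.5251, 0.2243, 0.0699]
tool_rot: [-0.074, -0.703, 0.703, 0.074]
force: [-0.4, -0.7, -0.2]
finger_gap: -0.003
```

```bash
python3 - <<'E'
from h import *
s=sense();print(s["tcp_pos"],delta([.53,.224,.031],-1.787))
m=camera_model("wrist");im=snapshot("wrist");cv2.imwrite("pics/w24.png",im[:,:,::-1]);np.savez("w24.npz",**m)
E
```

```text
[0.52505449 0.22429959 0.06986673] [-0.0049  0.0389 -0.0007 -0.0001  0.0076 -0.    ]
```

View pics/w24.png

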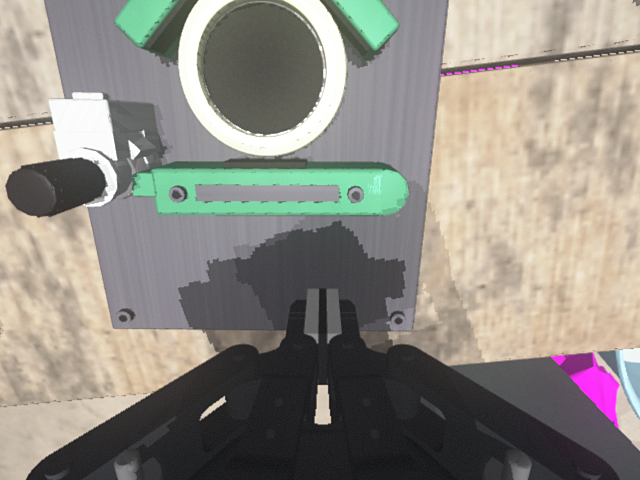

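Clear view: pad's dark edge at about (267,160), bangle's rim at (267,155), a small gap remaining. Now lower and push along tool −x.

Request:
{"op": "play_rows", "data": {
  "deltas": [
    [0,0.015,0,0,0.008,0],
    [0,0.03,0,0,0.008,0],
    [0,0.039,0,0,0.008,0],
    [-0.005,0.039,0,0,0.008,0],
    [-0.01,0.039,0,0,0.008,0],
    [-0.015,0.039,0,0,0.008,0],
    [-0.015,0.039,0,0,0.008,0],
    [-0.015,0.039,0,0,0.008,0]
  ]
}}

```text
t: 29.2
tcp_pos: [0.5406, 0.2211, 0.0314]
tool_rot: [0.077, 0.703, -0.703, -0.077]
force: [-0.2, 1.0, -0.6]
finger_gap: -0.003
```

Request:
{"op": "play_rows", "data": {
  "deltas": [
    [-0.001,0,0,0,0,0],
    [-0.002,0,0,0,0,0],
    [-0.003,0,0,0,0,0],
    [-0.003,0,0,0,0,0]
  ]
}}

```text
t: 29.6
tcp_pos: [0.5432, 0.2205, 0.031]
tool_rot: [0.077, 0.703, -0.703, -0.077]
force: [0.6, -0.5, -0.5]
finger_gap: 0.001
```

Request:
{"op": "play_rows", "data": {
  "deltas": [
    [-0.001,0,0,0,0,0],
    [-0.002,0,0,0,0,0],
    [-0.002,0,0,0,0,0]
  ]
}}

```text
t: 29.9
tcp_pos: [0.5452, 0.22, 0.0309]
tool_rot: [0.077, 0.703, -0.703, -0.077]
force: [-0.5, -0.4, -0.5]
finger_gap: 0.001
```

Request:
{"op": "play_rows", "data": {
  "deltas": [
    [-0.001,0,0,0,0,0],
    [-0.002,0,0,0,0,0],
    [-0.002,0,0,0,0,0]
  ]
}}

```text
t: 30.2
tcp_pos: [0.5471, 0.2196, 0.0309]
tool_rot: [0.077, 0.703, -0.703, -0.077]
force: [-0.6, 0.5, 0.5]
finger_gap: -0.004
```

Request:
{"op": "play_rows", "data": {
  "deltas": [
    [-0.0005,0,0,0,0,0],
    [-0.001,0,0,0,0,0],
    [-0.001,0,0,0,0,0]
  ]
}}

```text
t: 30.5
tcp_pos: [0.5479, 0.2194, 0.0309]
tool_rot: [0.077, 0.703, -0.703, -0.077]
force: [-0.3, -0.2, 0.0]
finger_gap: 0.002
```

Request:
{"op": "play_rows", "data": {
  "deltas": [
    [-0.0005,0,0,0,0,0],
    [-0.001,0,0,0,0,0],
    [-0.001,0,0,0,0,0]
  ]
}}

```text
t: 30.8
tcp_pos: [0.5482, 0.2192, 0.0309]
tool_rot: [-0.077, -0.703, 0.703, 0.077]
force: [-0.6, 0.1, 1.7]
finger_gap: -0.002
```

Request:
{"op": "play_rows", "data": {
  "deltas": [
    [-0.0005,0,0,0,0,0],
    [-0.001,0,0,0,0,0],
    [-0.001,0,0,0,0,0]
  ]
}}

```text
t: 31.1
tcp_pos: [0.5488, 0.219, 0.0309]
tool_rot: [-0.076, -0.703, 0.703, 0.078]
force: [-3.7, 2.0, 2.4]
finger_gap: -0.003
```

Request:
{"op": "play_rows", "data": {
  "deltas": [
    [-0.0005,0,0,0,0,0],
    [-0.001,0,0,0,0,0],
    [-0.001,0,0,0,0,0]
  ]
}}

```text
t: 31.4
tcp_pos: [0.5506, 0.2185, 0.0309]
tool_rot: [-0.077, -0.703, 0.703, 0.077]
force: [-4.5, 0.0, 2.8]
finger_gap: -0.003
```

```bash
python3 - <<'E'
from h import *
s=sense();print(s["tcp_pos"],s["force"])
im=snapshot("wrist");cv2.imwrite("pics/w25.png",im[:,:,::-1])
cv2.imwrite("pics/w25z.png",cv2.resize(im[60:260,120:420,::-1],None,fx=2.6,fy=2.6,interpolation=cv2.INTER_CUBIC))
E
```

```text
[0.55056825 0.21849031 0.03085275] [-4.52050825  0.04414963  2.78307185]
```

View pics/w25z.png

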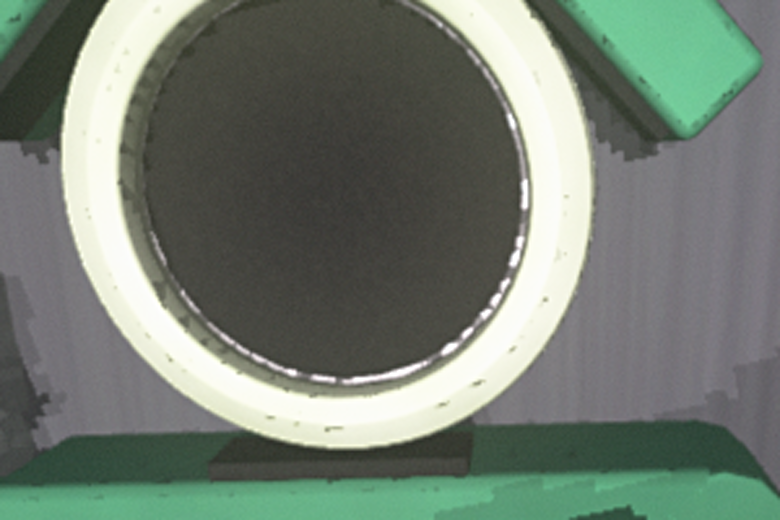

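Request:
{"op": "play_rows", "data": {
  "deltas": [
    [-0.0005,0,0,0,0,0],
    [-0.001,0,0,0,0,0],
    [-0.001,0,0,0,0,0]
  ]
}}

```text
t: 31.75
tcp_pos: [0.5516, 0.2184, 0.0308]
tool_rot: [-0.077, -0.703, 0.703, 0.077]
force: [-4.6, -0.1, 2.2]
finger_gap: -0.001
```

Request:
{"op": "play_rows", "data": {
  "deltas": [
    [-0.0005,0,0,0,0,0],
    [-0.001,0,0,0,0,0],
    [-0.001,0,0,0,0,0]
  ]
}}

```text
t: 32.05
tcp_pos: [0.5521, 0.2183, 0.0308]
tool_rot: [-0.077, -0.703, 0.703, 0.078]
force: [-4.9, 1.5, 2.6]
finger_gap: 0.004
```

```bash
python3 - <<'E'
from h import *
s=sense();print(s["tcp_pos"],s["force"])
im=snapshot("wrist");cv2.imwrite("pics/w26.png",im[:,:,::-1])
cv2.imwrite("pics/w26z.png",cv2.resize(im[60:260,120:420,::-1],None,fx=2.6,fy=2.6,interpolation=cv2.INTER_CUBIC))
E
```

```text
[0.55212281 0.21831228 0.03075445] [-4.92167     1.54937227  2.61527501]
```

View pics/w26z.png

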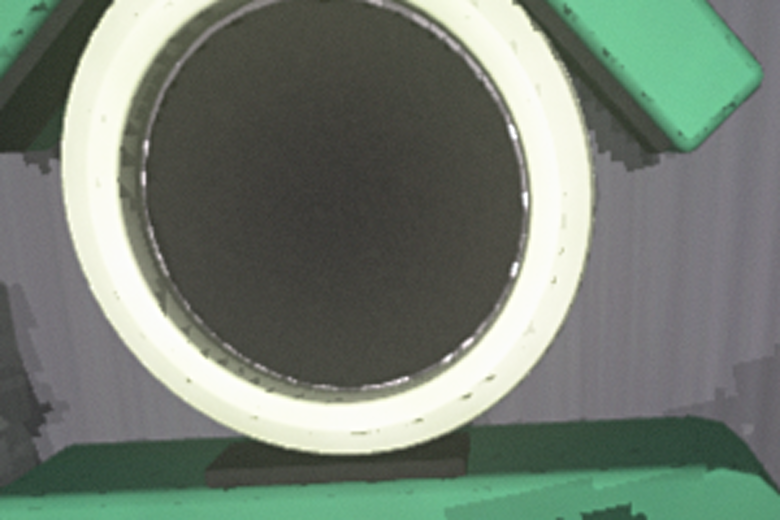

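Request:
{"op": "play_rows", "data": {
  "deltas": [
    [-0.0005,0,0,0,0,0],
    [-0.001,0,0,0,0,0],
    [-0.001,0,0,0,0,0]
  ]
}}

```text
t: 32.4
tcp_pos: [0.5522, 0.2183, 0.0308]
tool_rot: [-0.076, -0.703, 0.703, 0.078]
force: [-5.8, 1.0, 3.5]
finger_gap: -0.005
```

Request:
{"op": "play_rows", "data": {
  "deltas": [
    [-0.0005,0,0,0,0,0],
    [-0.001,0,0,0,0,0],
    [-0.001,0,0,0,0,0]
  ]
}}

```text
t: 32.7
tcp_pos: [0.5524, 0.2183, 0.0308]
tool_rot: [-0.075, -0.703, 0.703, 0.079]
force: [-7.5, 1.7, 5.0]
finger_gap: -0.003
```

Request:
{"op": "play_rows", "data": {
  "deltas": [
    [-0.0005,0,0,0,0,0],
    [-0.001,0,0,0,0,0],
    [-0.001,0,0,0,0,0]
  ]
}}

```text
t: 33.0
tcp_pos: [0.5525, 0.2182, 0.0307]
tool_rot: [-0.075, -0.703, 0.703, 0.079]
force: [-9.4, 1.9, 6.2]
finger_gap: -0.0
```

Request:
{"op": "play_rows", "data": {
  "deltas": [
    [0.0006,0,0,0,0,0],
    [0.0012,0,0,0,0,0],
    [0.0018,0,0,0,0,0],
    [0.0024,0,0,0,0,0],
    [0.0028,0,0,0,0,0],
    [0.0032,0,0,0,0,0],
    [0.0036,0,0,0,0,0],
    [0.0036,0,0,0,0,0]
  ]
}}

```text
t: 33.8
tcp_pos: [0.5524, 0.2183, 0.0308]
tool_rot: [-0.077, -0.703, 0.703, 0.077]
force: [-2.8, -0.3, 1.0]
finger_gap: -0.001
```

```bash
python3 - <<'E'
from h import *
s=sense();print(s["tcp_pos"],s["force"])
im=snapshot("wrist");cv2.imwrite("pics/w27.png",im[:,:,::-1])
cv2.imwrite("pics/w27z.png",cv2.resize(im[60:260,120:420,::-1],None,fx=2.6,fy=2.6,interpolation=cv2.INTER_CUBIC))
E
```

```text
[0.55241302 0.21830572 0.03079785] [-2.82955856 -0.29427123  1.01861768]
```

View pics/w27z.png

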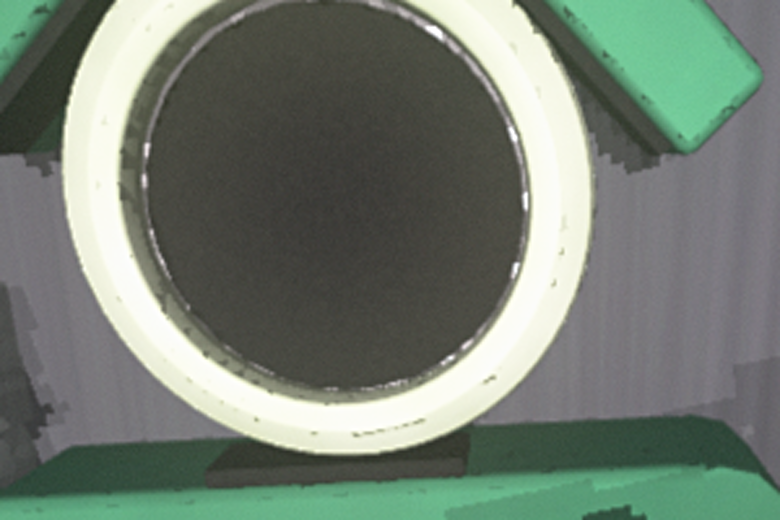

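Request:
{"op": "play_rows", "data": {
  "deltas": [
    [0.0003,0,0,0,0,0],
    [0.0006,0,0,0,0,0],
    [0.0009,0,0,0,0,0],
    [0.0012,0,0,0,0,0],
    [0.0015,0,0,0,0,0],
    [0.0018,0,0,0,0,0],
    [0.0022,0,0,0,0,0],
    [0.0026,0,0,0,0,0],
    [0.003,0,0,0,0,0],
    [0.003,0,0,0,0,0]
  ]
}}

```text
t: 34.85
tcp_pos: [0.5492, 0.2191, 0.0309]
tool_rot: [0.077, 0.703, -0.703, -0.077]
force: [-0.8, -1.1, -0.4]
finger_gap: -0.002
```

```bash
python3 - <<'E'
from h import *
s=sense();print(s["tcp_pos"],s["force"])
im=snapshot("wrist");cv2.imwrite("pics/w28.png",im[:,:,::-1])
cv2.imwrite("pics/w28z.png",cv2.resize(im[60:260,120:420,::-1],None,fx=2.6,fy=2.6,interpolation=cv2.INTER_CUBIC))
E
```

```text
[0.54923261 0.21911363 0.03094168] [-0.76692887 -1.08691437 -0.44992325]
```

View pics/w28z.png

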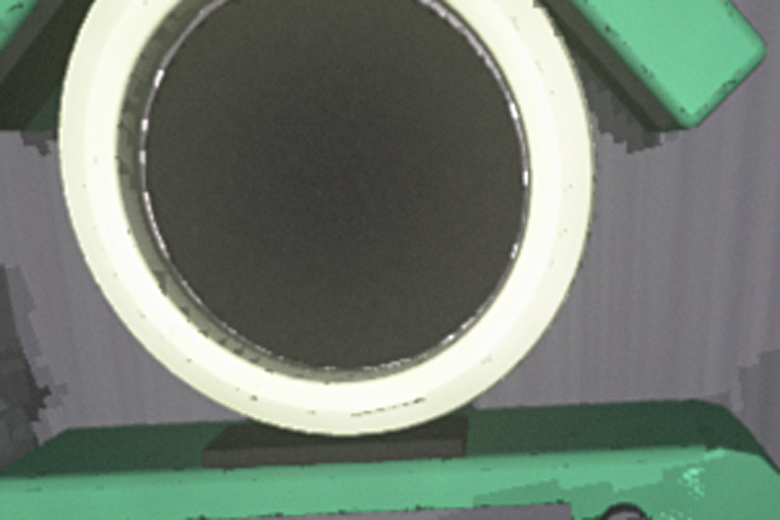

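Request:
{"op": "play_rows", "data": {
  "deltas": [
    [0.002,0,0,0,0,0],
    [0.006,0,0,0,0,0],
    [0.012,0,0,0,0,0],
    [0.022,-0.01,0,0,0,0],
    [0.032,-0.03,0,0,0,0],
    [0.038,-0.05,0,0,0,0],
    [0.038,-0.06,0,0,0,0],
    [0.038,-0.06,0,0,0,0],
    [0.038,-0.06,0,0,0,0]
  ]
}}

```text
t: 35.8
tcp_pos: [0.5123, 0.2273, 0.0911]
tool_rot: [0.077, 0.703, -0.703, -0.077]
force: [-0.2, 0.5, -0.3]
finger_gap: -0.003
```

```bash
python3 - <<'E'
from h import *
s=sense();print(s["tcp_pos"],s["force"])
m=camera_model("wrist");im=snapshot("wrist");cv2.imwrite("pics/w29.png",im[:,:,::-1]);np.savez("w29.npz",**m)
cv2.imwrite("pics/w29z.png",cv2.resize(im[60:200,120:420,::-1],None,fx=2.6,fy=2.6,interpolation=cv2.INTER_CUBIC))
o=-m["camera_from_world"][:3,:3].T@m["camera_from_world"][:3,3];print("nadir px",proj(m,[o[0],o[1],.035]))
E
```

```text
[0.51230333 0.2273382  0.0910638 ] [-0.18076246  0.49958391 -0.2915285 ]
nadir px [[322.45094432 115.15273487]]
```

View pics/w29z.png

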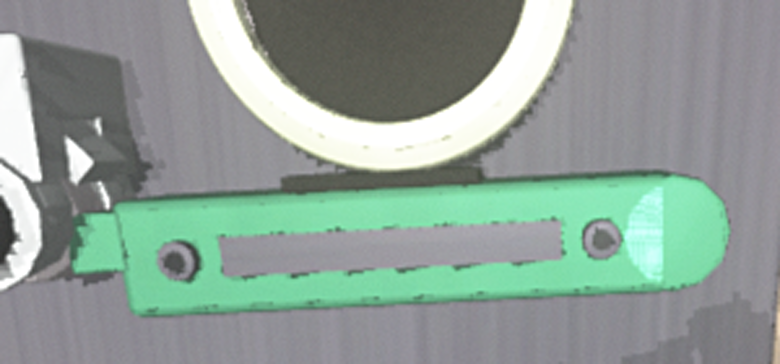

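View pics/w29.png

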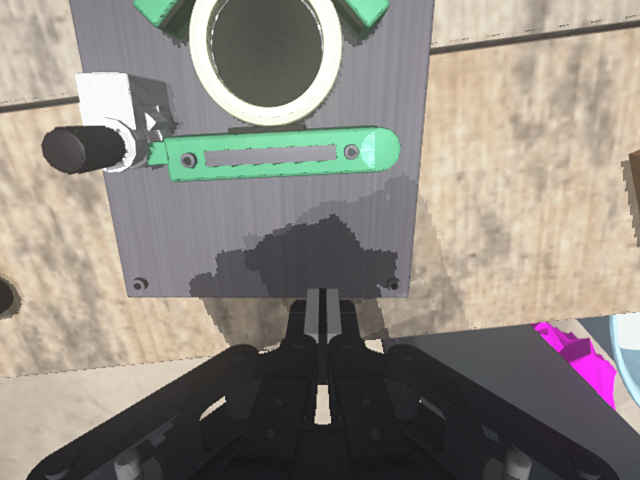

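From nearly straight above there is no gap: the bangle's rim at (267,125) meets the pad. Final check of strap angle and pin height.

```bash
python3 - <<'E'
from h import *
m=dict(np.load("w29.npz"));c=camera_model("scene")
im=snapshot("scene")
cv2.imwrite("pics/s30.png",im[:,:,::-1]);cv2.imwrite("pics/s30z.png",cv2.resize(im[225:315,250:370,::-1],None,fx=6.5,fy=6.5,interpolation=cv2.INTER_CUBIC))
a=onz(m,188.5,160,.042)[:2];b=onz(m,351.5,152,.042)[:2];d=a-b;print("strap yaw rel",np.arctan2(d[1],d[0])-np.pi/2+.226)
E
```

```text
strap yaw rel 0.0561359191302542
```

View pics/s30z.png

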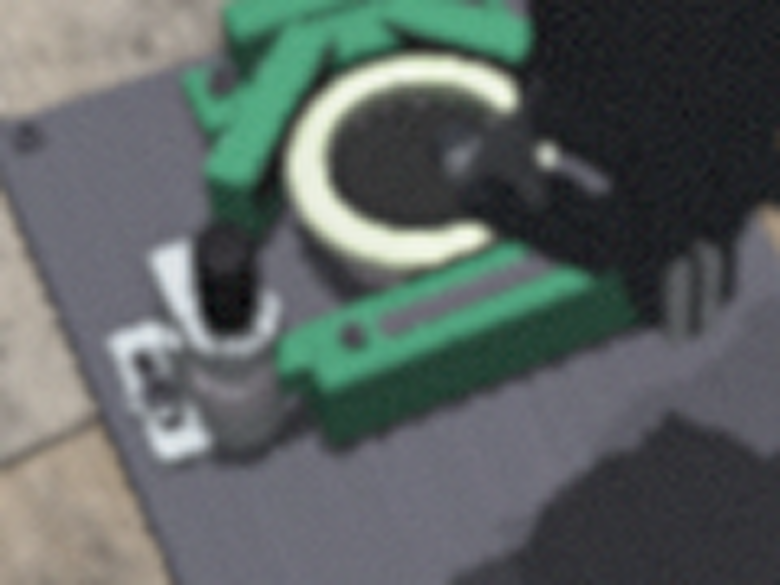

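View pics/s30.png

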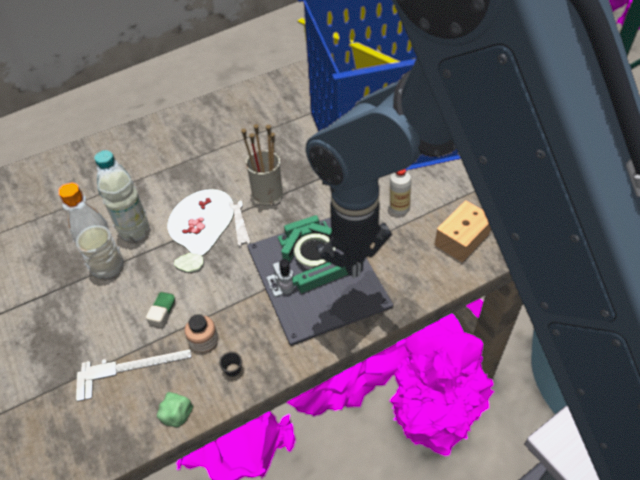

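```bash
python3 - <<'E'
from h import *
m=dict(np.load("w29.npz"));c=camera_model("scene")
print(tri([ray(m,63,149.5),ray(c,250+225/6.5-.4,225+250/6.5-.4)]))
im=snapshot("top");cv2.imwrite("pics/t30.png",im[:,:,::-1])
print(sense()["t"],sense()["force"].round(1)); print(sign_off())
E
```

```text
[0.60174096 0.31283852 0.0900938 ]
35.95 [ 0.4  0.5 -0.9]
the job is handed in; nothing more can be done
None
```

I joined the strap to the vise and handed the job in at about 36 s. The hinge pin is fully down and the strap is shut with its pad against the bangle.

- **Strap:** I slid the knuckle between the lugs until it stopped against the bracket's back at about 5 N. The camera showed the bores lined up to about 0.5 mm.
- **Pin:** It went down through all three knuckles and stopped hard at 18 N, at the height I had calculated for fully home. Afterwards I measured the knob's top at about 0.090 m where it should be 0.092 m. That agrees within the camera's error. The pictures show the flange lying on the upper lug.
- **Swing:** My first try failed. The pad touched the bangle but sprang back, leaving a gap of about 2 mm. A second push rode on the finger's sloping back. I then turned the tool, pushed with the flat finger sides to a firm stop at about 10 N, and withdrew slowly.
- **Last checks:** From almost straight above, no gap shows between pad and bangle. The strap is about +0.06 rad from the vise's y, within the shut range, and the bangle is in its cradle. The bottle, loupe and jar look to be where they stood. The robot is touching nothing.

The wrist reading never went above about 20 N at any point I checked. I can't measure the force on the bangle directly, but I estimate it at under 15 N.

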